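# Clamp sample bottles squarely and tilt the cradle

## Robot

A 6-joint arm with a two-finger parallel gripper is mounted at the origin on the work surface. World frame = base frame: x ahead of the robot, y to its left, z up, the work surface at z = 0. Lengths are in m, angles in rad, forces in N, time in s.
With the tool pointing down it reaches from about 0.425 to 0.95 m from the base axis. Payload 3.5 kg.
Tool frame: the origin (TCP) lies between the finger pads; the fingertips stand 8 mm ahead of it and the grasp point (between the pads) lies 11 mm behind it; x points along the fingers, y is the direction in which the jaws open and shut, and the axes are right-handed (so a half turn about x gives the same grasp; the last joint's range is limited). The gripper opens to 85 mm and grips with 20 to 120 N. Pads are 22 mm wide; open, the fingers measure 114 mm over their backs; the gripper's body (76 mm by 85 mm) begins 54 mm behind the grasp point. The pads swing forward as they close: fully open they stand 13 mm farther back than shut.
Start: joints at [-1.443, 0.286, 1.577, -0, 1.279, -0.15], TCP at [0.185, -0.649, 0.239] pointing down, gripper open.
Joint ranges: [-2.77, 2.77], [-0.9, 2.22], [0.21, 2.48], [-1.53, 4.67], [0.24, 2.81], [-2.84, 2.84]. Speed limits (rad/s): [2.79, 2.79, 3.14, 3.14, 3.14, 3.14].

## Interface

Orientations are given as a unit quaternion [w, x, y, z].
In Python, from plant import sense, cams, job_done gives the robot as it stands. The module is installed in compiled form; this text tells all that it offers.
- The arm moves only by the shell command python3 -m pendant 'ROWS' [OPENING] [FORCE]. ROWS is JSON, a list of rows, each a list of 6 numbers: the shift along the tool's x, y, z in units of 25 mm (1.0 is 25 mm), then the turn, a rotation vector about the tool's x, y, z in units of 5 degrees (1.0 is 5 degrees). A call has 1 to 8 rows; each row is the pose to reach, as a shift and turn from the pose commanded when the call began, along the tool's axes at that moment; what a row does not reach only later rows make up. A row lasts 1/8 s, in which the tool goes at most 62.5 mm and 10.7 degrees, less where a joint would pass 70% of its speed; a pose out of reach is approached as far as the arm can. A call with a gripper value outside its range is refused whole. OPENING is the closure in counts, from 0 (fully open) to 255 (shut), set as the call begins (- or left out, the last holds). The fingers move at their own pace and stop on an object; FORCE is the grip in N (left out, the last holds). Time passes only in rows, so rows that repeat a pose let the fingers close. It gives the time, the measured TCP pose, the force and the opening at its end, in the units of the state.
- sense(): the state, without advancing time (a new reading comes with each control period).
- cams.camera(name): name is "side" or "top"; returns (picture, depth): 480x640x3 uint8, red, green, blue; 480x640 float32, m along the optical axis (not along the pixel's ray), 0 where there is no reading.
- cams.calibration(name): a dict with "mtx" (3x3 intrinsics, pixels), "k1" (the pictures are not rectified: a ray, as slopes to the right and down, at radius r is drawn at 1 + k1 r^2 times it, then the intrinsics apply), "extrinsics" (4x4, takes a point from world to camera coordinates). Camera axes: x right, y down, z forward; pixel columns grow to the right and rows downward; lengths in m; the calibration is good to about 2 mm. A picture is of the moment at which its call begins. calibration takes no time and is no camera call.
- job_done(): hands the job in, once; it reports no verdict.
The state is a dict: "time": time; "q": joint angles; "qd": joint speeds; "joint_efforts": joint torques, N m; "position": TCP position; "eef_rot": TCP orientation; "ft_force": force on the tool from outside, world axes, zero at the start; "torque": the same for the moment, N m; "opening": finger opening in m.
Only numpy, scipy, OpenCV 4.12 (cv2) and the standard library are available. Lean on these libraries where they do the work, as an engineer would, in place of code of your own. Each camera call takes 0.05 s, during which the arm holds its last target. There are 200 camera calls.

## Task

Stand all the white sample bottles with grey caps (two or three, on the open bench beside the cradle) upright side by side in the tilting cradle, between its jaw and its far wall, while the jaw is still open; then close the jaw with its two knobs, a little on each in turn so that neither end of the jaw ever gets more than 15 mm ahead of the other, until it is square and snug against the bottles. Then raise the cradle's near handle until the cradle is tilted 30 degrees (give or take 5), keep it so for two seconds and bring it back fully level, with the bottles still clamped and the other things on the bench left where they are.

Things in the scene. Friction and masses are not known exactly. Their poses are not given: they have to be found in the camera images.
- cradle_floor (a point): Middle of the aluminium cradle's floor. Axes tilt with the cradle: x from jaw to far wall, y left along the row, z up. Trunnion axis along y, 54 mm above this point and 130 mm above the bench. Far wall: inner face x=+45 mm, 69 mm high; end panels: inner faces y=+-135 mm, 77 mm high. Space for bottles: x -55 to +45 mm with the jaw open (near side moves in 12 mm per rad of knob), y -125 to +125 mm.
- jaw: Steel clamp jaw, plate 250 mm long, 56 mm high, 16 mm thick, top 65 mm above the cradle floor. Origin: in the plane of its front face, 170 mm left of its middle, 35 mm above the floor; axes parallel to the cradle's when square. Each knob drives its own end; drives 340 mm apart, so 15 mm end to end is 0.044 rad out of square. It slides bottles along to the far wall.
- knob_left (a joint): Turn of the left (+y) knob, rad; 0 = jaw fully open, grows clockwise seen from above, stops at 0 and 4.2. Each rad brings that end of the jaw 12 mm toward the far wall. Takes about 0.12 N m, stays where left. With bottles against the far wall the jaw meets them at 3.0 and is snug when turned to 3.2 (let go, it may spring back to 3.05). Starts between 0 and 0.4.
- knob_right (a joint): The same for the right (-y) knob: also clockwise to close.
- knob_left_grip (a point): Grip point of the left knob, on its axis: a black upright bar 50 mm long, 14 mm thick, 34 mm tall on a disc 42 mm across, on a blue gearbox. Bar's top 11 mm above this point, foot 23 mm below. Site x runs along the bar (the cradle's x at 0 rad). Carried by the cradle: 65 mm nearer than the trunnion axis, 170 mm left of the middle, 101 mm above the cradle floor.
- knob_right_grip (a point): The same for the right knob, 170 mm right of the middle; as the left knob closes its bar swings up to 0.11 rad clockwise as well, without turning on its joint.
- handle_mid (a point): Middle of the cradle's handle: a black round bar 14 mm thick, 124 mm long, parallel to the trunnion axis; at level it lies 150 mm nearer and 50 mm above the trunnion axis, held by a steel arm at each end. Free space of 100 mm below and of 60 mm on either side.
- cradle (a joint): Tilt of the cradle, rad: 0 = level, resting on its stop; grows as the near handle rises and the far wall sinks; stop at 0.9. Stiff: takes about 8 to 13 N at the handle and stays where left.
- bottle1_mid (a point): Centre of a white cylindrical plastic sample bottle, half-way up its 117 mm; body 64 mm across and 76 mm tall, grey screw cap 48 mm across and 35 mm tall on top (its middle 41 mm above this point); z is the bottle's axis. About 0.28 kg, bottom-heavy. Two or three bottles are there; all alike.
- bottle2_mid (a point): Centre of a white cylindrical plastic sample bottle, half-way up its 117 mm; body 64 mm across and 76 mm tall, grey screw cap 48 mm across and 35 mm tall on top (its middle 41 mm above this point); z is the bottle's axis. About 0.28 kg, bottom-heavy. Two or three bottles are there; all alike.
- bottle3_mid (a point): Centre of a white cylindrical plastic sample bottle, half-way up its 117 mm; body 64 mm across and 76 mm tall, grey screw cap 48 mm across and 35 mm tall on top (its middle 41 mm above this point); z is the bottle's axis. About 0.28 kg, bottom-heavy. Two or three bottles are there; all alike.
- reagent: Amber glass reagent bottle, 60 mm across, 150 mm tall; bystander, to be left alone. Origin at the centre of its underside.
- beaker: Glass beaker, 70 mm across, 85 mm tall; bystander, to be left alone. Origin at the centre of its underside.
- spanner: Steel spanner, lying; bystander, to be left alone. Origin at the centre of its underside.
- brush: Brush, lying; bystander, to be left alone. Origin at the centre of its underside.
- dish: White ceramic dish, 110 mm across, 40 mm tall; bystander, to be left alone. Origin at the centre of its underside.
- stopper: Black rubber stopper, 56 mm across, 40 mm tall; bystander, to be left alone. Origin at the centre of its underside.

How it is judged:
By the outcome, as a careful person would: the job done as asked, in the order asked, and still so for the second after the job is handed in, with the robot touching nothing.
Of bottle1, bottle2, bottle3 only 2 to 3 are there at a start; the rules pass over those that are not, and their reading is None.
At some moment in a run one of bottle1, bottle2, bottle3 may be knocked a few centimetres aside while the robot is not near it.
It also fails if it takes over 210 s, if anything falls off the work surface, if the arm or the gripper's body presses on something with over 40 N, if the wrist force passes 120 N, or if a joint passes its speed limit or range.

## Working session

There is one attempt and no reset: what is moved stays moved. The work goes in short steps, Python scripts to look and compute and a shell command to move; the robot and the scene stay as the last step left them, time stands still between calls to the robot, and variables do not carry over. Pictures are saved under pics/ and viewed, about 12 in all and at most 16, crops included, and the job is handed in when it is done.

```bash
mkdir -p pics; ls; cat > h.py <<'E'
import numpy as np, cv2
from plant import sense, cams, job_done
from scipy.spatial.transform import Rotation as R
def grab(n,f=None):
    p,d=cams.camera(n)
    if f: cv2.imwrite(f,p[:,:,::-1])
    return p,d
def rot():
    w,x,y,z=sense()["eef_rot"]; return R.from_quat([x,y,z,w])
def ray(n,u,v):
    c=cams.calibration(n);M=np.array(c["mtx"]);E=np.array(c["extrinsics"])
    a=np.array([(u-M[0,2])/M[0,0],(v-M[1,2])/M[1,1]]);s=a.copy()
    for _ in range(20): s=a/(1+c["k1"]*(s@s))
    o=-E[:3,:3].T@E[:3,3]; d=E[:3,:3].T@np.array([s[0],s[1],1]); return o,d
def pix(n,u,v,depth): o,d=ray(n,u,v); return o+d*depth
def atz(n,u,v,z): o,d=ray(n,u,v); return o+d*(z-o[2])/d[2]
def proj(n,P):
    c=cams.calibration(n);M=np.array(c["mtx"]);E=np.array(c["extrinsics"])
    p=E[:3,:3]@np.array(P)+E[:3,3]; s=p[:2]/p[2]; s=s*(1+c["k1"]*(s@s)); return M[0,0]*s[0]+M[0,2],M[1,1]*s[1]+M[1,2]
def cloud(n,d):
    c=cams.calibration(n);M=np.array(c["mtx"],float);E=np.array(c["extrinsics"])
    v,u=np.mgrid[:480,:640]; a=np.stack([(u-M[0,2])/M[0,0],(v-M[1,2])/M[1,1]],-1);s=a.copy()
    for _ in range(20): s=a/(1+c["k1"]*(s**2).sum(-1,keepdims=True))
    pc=np.concatenate([s,np.ones((480,640,1))],-1)*d[...,None]
    P=(pc-E[:3,3])@E[:3,:3]; P[d<=0]=np.nan; return P
def to(P,yaw=None):
    "shift in tool units to TCP target P (world), from the current measured pose"
    s=sense(); r=rot(); print("tcp",np.round(s["position"],4),"shift",np.round(r.inv().apply(np.array(P)-s["position"])/0.025,2))
E
python3 - <<'E'
from h import *
s=sense();print(s)
for n in("top","side"):
    p,d=grab(n,f"pics/{n}0.png"); np.save(n+"0.npy",cloud(n,d)); c=cams.calibration(n); print(n,c)
print(rot().as_matrix().round(3))
E
```

```text
pics
{'time': 0.0, 'q': array([-1.44301343e+00,  2.87193006e-01,  1.57817154e+00, -5.68417077e-06,
        1.27857316e+00, -1.49993789e-01]), 'qd': array([ 0.0001052 ,  0.00018296,  0.00056166,  0.0012042 ,  0.00021171,
       -0.00024685]), 'joint_efforts': array([-1.14048269e-04, -4.05977690e+01, -2.92628878e+01, -1.63982768e-04,
        5.81662389e-03,  3.46204004e-06]), 'position': array([ 0.18504734, -0.64848481,  0.23793187]), 'eef_rot': array([ 0.09706489,  0.70030442,  0.09872303, -0.70028986]), 'ft_force': array([-0.11818908, -0.28629398, -0.12054911]), 'torque': array([-0.01407324, -0.02134811,  0.00016088]), 'opening': 0.0851430195416114}
top {'mtx': array([[494.09447269,   0.        , 316.50487585],
       [  0.        , 494.09447269, 245.00353978],
       [  0.        ,   0.        ,   1.        ]]), 'k1': -0.07775190755965453, 'extrinsics': array([[ 0.02832995, -0.99926836, -0.02569369, -0.01699103],
       [-0.99531503, -0.02582216, -0.09317301,  0.52237707],
       [ 0.09244138,  0.02821291, -0.99531835,  1.33623085],
       [ 0.        ,  0.        ,  0.        ,  1.        ]])}
side {'mtx': array([[440.56072741,   0.        , 320.17867722],
       [  0.        , 440.56072741, 248.41835097],
       [  0.        ,   0.        ,   1.        ]]), 'k1': -0.06333248688291315, 'extrinsics': array([[ 0.98925869, -0.14614448, -0.00300434, -0.52979595],
       [-0.09107199, -0.6001336 , -0.79469841,  0.13650243],
       [ 0.11433778,  0.78643592, -0.60699705,  0.95602162],
       [ 0.        ,  0.        ,  0.        ,  1.        ]])}
[[-0.     0.274 -0.962]
 [ 0.002 -0.962 -0.274]
 [-1.    -0.002 -0.   ]]
```

View pics/top0.png

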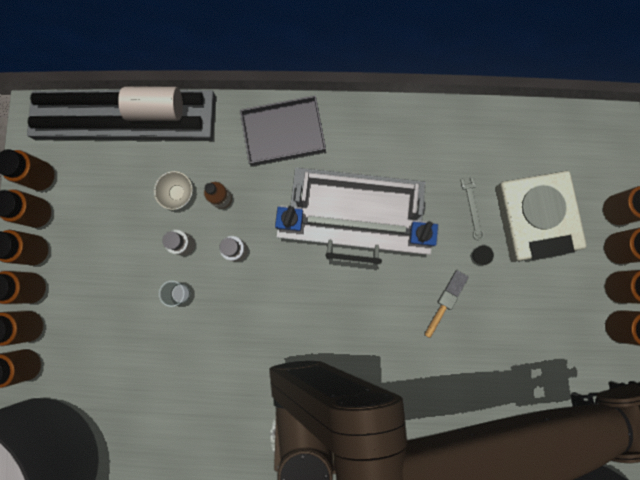

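View pics/side0.png

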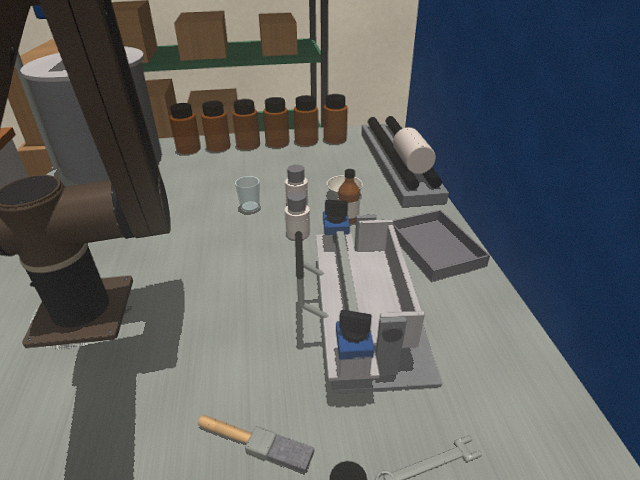

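The top view shows two bottles, with caps at about (175,242) and (232,248). The cradle is at about (358,215), with its knobs at (290,218) and (424,234) and the handle at (354,259). The side view shows the same two bottles at (296,175) and (297,205). I'll measure from an enlarged crop and the depth data.

```bash
python3 - <<'E'
from h import *
im=cv2.imread("pics/top0.png")
cv2.imwrite("pics/crop_t.png",cv2.resize(im[160:280,150:450],None,fx=2.66,fy=2.66,interpolation=cv2.INTER_CUBIC))
P=np.load("top0.npy")
S=np.load("side0.npy")
for lab,Q in(("top",P),("side",S)):
  # bottles: region y>0.12
  for lo,hi in (((.45,.15),(.7,.35)),((.45,.3),(.7,.5))):
    m=(Q[...,0]>lo[0])&(Q[...,0]<hi[0])&(Q[...,1]>lo[1])&(Q[...,1]<hi[1])&(Q[...,2]>.108)&(Q[...,2]<.13)
    q=Q[m]
    if len(q): print(lab,len(q),np.median(q,0).round(4),q.min(0).round(3),q.max(0).round(3))
for n,u,v in(("top",175,240),("top",231,246),("top",290,216),("top",424,233),("top",354,259),("top",360,200)):
    print(u,v,P[v-2:v+3,u-2:u+3].reshape(-1,3).mean(0).round(4))
E
```

```text
top 349 [0.5108 0.23   0.1164] [0.482 0.2   0.108] [0.669 0.35  0.129]
top 256 [0.5172 0.3734 0.117 ] [0.496 0.349 0.109] [0.539 0.398 0.123]
side 309 [0.5187 0.2287 0.1159] [0.485 0.192 0.108] [0.672 0.35  0.13 ]
side 142 [0.5192 0.3636 0.116 ] [0.497 0.344 0.108] [0.544 0.395 0.119]
175 240 [nan nan nan]
231 246 [0.5057 0.2152 0.1172]
290 216 [nan nan nan]
424 233 [ 0.5442 -0.2682  0.1812]
354 259 [ 0.4788 -0.101   0.1413]
360 200 [ 0.6415 -0.1169  0.0755]
```

View pics/crop_t.png

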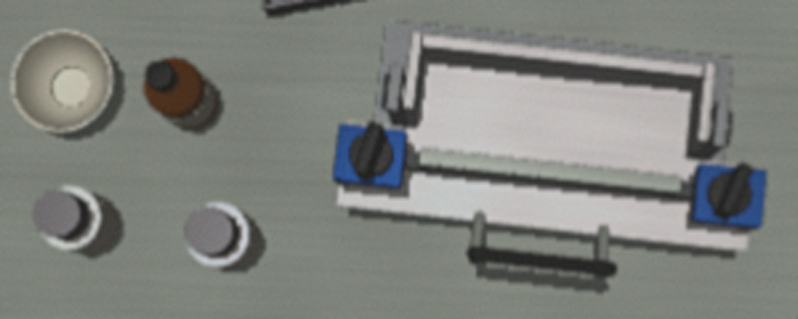

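In the crop the cap centres are at (62,214) and (211,231). The knob bars are at (375,149) and (733,189), and the handle runs from (475,253) to (610,267). The cradle is yawed slightly.

```bash
python3 - <<'E'
from h import *
f=lambda u,v,z: atz("top",150+u/2.66,160+v/2.66,z)
b1=f(211,231,.117);b2=f(62,214,.117);kl=f(374,149,.188);kr=f(733,189,.188)
h1=f(475,253,.185);h2=f(610,267,.185)
print("b",b1.round(4),b2.round(4));print("kl",kl.round(4),"kr",kr.round(4),"dist",np.linalg.norm(kl-kr))
y=(kl-kr)/np.linalg.norm(kl-kr);yaw=np.arctan2(-y[0],y[1]);x=np.array([np.cos(yaw),np.sin(yaw),0]);
mid=(kl+kr)/2;fl=mid+.065*x;fl[2]=.076;print("yaw",yaw,"floor",fl.round(4))
hm=(h1+h2)/2;print("handle",hm.round(4),"pred",(fl-.15*x+[0,0,.104]).round(4))
# bar angle left
for e in((378,126,367,172),(746,166,718,212)):
    a=f(e[0],e[1],.188);b=f(e[2],e[3],.188);d=a-b;print("bar",np.arctan2(d[1],d[0])-yaw,np.linalg.norm(d))
S=np.load("side0.npy");P=np.load("top0.npy")
T=lambda Q:np.stack([(Q-fl)@x,(Q-fl)@y,Q[...,2]],-1)
for lab,Q in(("top",P),("side",S)):
    t=T(Q)
    for yy in(.17,-.17):
        m=(abs(t[...,0]+.065)<.04)&(abs(t[...,1]-yy)<.04)&(t[...,2]>.165)
        if m.sum():print(lab,"knob",m.sum(),t[m].mean(0).round(4),t[m].max(0).round(3),t[m].min(0).round(3))
    m=(abs(t[...,0]+.15)<.03)&(abs(t[...,1])<.07)&(t[...,2]>.15)
    print(lab,"handle",m.sum(),np.median(t[m],0).round(4),t[m].min(0).round(3),t[m].max(0).round(3))
    m=(abs(t[...,0]-.049)<.015)&(abs(t[...,1])<.11)&(t[...,2]>.135)
    print(lab,"far wall top",m.sum(),np.median(t[m],0).round(4),t[m].min(0).round(3),t[m].max(0).round(3))
    m=(abs(t[...,0])<.1)&(abs(t[...,1])<.11)&(abs(t[...,2]-.141)<.006)&(t[...,0]<.02)
    print(lab,"jaw top",m.sum(),np.median(t[m],0).round(4),t[m].min(0).round(3),t[m].max(0).round(3))
    m=(abs(t[...,0]-.01)<.02)&(abs(t[...,1])<.1); print(lab,"floor",np.median(t[m],0).round(4))
E
```

```text
b [0.5034 0.2195 0.117 ] [0.5163 0.3677 0.117 ]
kl [0.5767 0.0577 0.188 ] kr [ 0.5482 -0.2707  0.188 ] dist 0.3296035892865371
yaw -0.08669310345513513 floor [ 0.6272 -0.1121  0.076 ]
handle [ 0.4791 -0.0987  0.185 ] pred [ 0.4778 -0.0991  0.18  ]
bar -0.11285285317524292 0.04369188254397544
bar -0.4457566639272438 0.049751795680628624
top knob 136 [-0.0665  0.1709  0.1856] [-0.04   0.181  0.195] [-0.09   0.161  0.165]
top knob 140 [-0.0662 -0.167   0.185 ] [-0.041 -0.156  0.193] [-0.09  -0.179  0.165]
top handle 309 [-0.1487  0.      0.1856] [-0.157 -0.065  0.157] [-0.14   0.069  0.194]
top far wall top 467 [ 0.0503 -0.0026  0.1444] [ 0.044 -0.11   0.135] [0.059 0.11  0.151]
top jaw top 557 [-0.0603  0.0004  0.1405] [-0.069 -0.11   0.135] [-0.051  0.109  0.147]
top floor [ 0.0098 -0.0001  0.0758]
side knob 265 [-0.0622  0.1649  0.1788] [-0.038  0.178  0.19 ] [-0.086  0.157  0.165]
side knob 500 [-0.0618 -0.1743  0.1805] [-0.036 -0.158  0.19 ] [-0.086 -0.184  0.165]
side handle 428 [-0.1463 -0.0289  0.185 ] [-0.153 -0.07   0.15 ] [-0.139  0.065  0.189]
side far wall top 539 [ 0.0518 -0.0211  0.1446] [ 0.047 -0.11   0.135] [0.061 0.11  0.147]
side jaw top 629 [-0.0569 -0.0173  0.1407] [-0.065 -0.11   0.135] [-0.048  0.11   0.144]
side floor [0.0083 0.0045 0.0759]
```

```bash
cat >> h.py <<'E'
def plan(P,yaw):
    "tool down, tool y at world yaw (deg); prints shift/turn units from the measured pose"
    s=sense(); r=rot(); a=np.radians(yaw); x=np.array([0,0,-1.]);y=np.array([np.cos(a),np.sin(a),0])
    T=R.from_matrix(np.stack([x,y,np.cross(x,y)],1)); w=(r.inv()*T).as_rotvec()
    d=r.inv().apply(np.array(P)-s["position"])
    print("t%.2f"%s["time"],"tcp",np.round(s["position"],4),"yaw %.1f"%np.degrees(np.arctan2(*r.as_matrix()[[1,0],1])),"q6 %.2f"%s["q"][5],"shift",np.round(d/.025,2),"turn",np.round(np.degrees(w)/5,2),"open %.4f"%s["opening"],"F",np.round(s["ft_force"],1))
def caps(Q,c,r=.045):
    m=(np.hypot(Q[...,0]-c[0],Q[...,1]-c[1])<r)&(Q[...,2]>.11)&(Q[...,2]<.125); q=Q[m]
    return len(q),((q.min(0)+q.max(0))/2).round(4),q.mean(0).round(4)
E
python3 - <<'E'
from h import *
for n in("top","side"):
    Q=np.load(n+"0.npy"); print(n,caps(Q,(.505,.22)),caps(Q,(.518,.37)))
plan([.52,-.35,.33],-5)
E
```

```text
top (250, array([0.5044, 0.2236, 0.1168]), array([0.5046, 0.223 , 0.1167])) (253, array([0.5174, 0.3737, 0.1168]), array([0.5173, 0.3736, 0.1169]))
side (176, array([0.5072, 0.2186, 0.1149]), array([0.5068, 0.2159, 0.1158])) (131, array([0.5196, 0.3695, 0.1147]), array([0.5199, 0.3668, 0.1157]))
t0.10 tcp [ 0.1851 -0.6485  0.2381] yaw -74.1 q6 -0.15 shift [ -3.66  -7.82 -16.16] turn [-13.82  -0.02   0.02] open 0.0849 F [-0.2 -0.1 -0.5]
```

```bash
python3 -m pendant '[[-3.7,-2,-4,-3.5,0,0],[-3.7,-5,-10,-8,0,0],[-3.7,-7.8,-16.2,-13.8,0,0],[-3.7,-7.8,-16.2,-13.8,0,0],[-3.7,-7.8,-16.2,-13.8,0,0],[-3.7,-7.8,-16.2,-13.8,0,0],[-3.7,-7.8,-16.2,-13.8,0,0],[-3.7,-7.8,-16.2,-13.8,0,0]]' 0 40
python3 - <<'E'
from h import *
plan([.56,.05,.30],-5); plan([.506,.22,.20],-5)
E
```

```text
time: 1.1
position: [0.5231, -0.3479, 0.3318]
eef_rot: [0.478, 0.521, 0.478, -0.521]
ft_force: [0.1, -1.1, -0.2]
opening: 0.0852
t1.10 tcp [ 0.5231 -0.3479  0.3318] yaw -4.9 q6 -0.66 shift [  1.28   0.12 -15.98] turn [ 0.02 -0.01 -0.  ] open 0.0852 F [ 0.1 -1.1 -0.2]
t1.10 tcp [ 0.5231 -0.3479  0.3318] yaw -4.9 q6 -0.66 shift [  5.28  -2.61 -22.57] turn [ 0.02 -0.01 -0.  ] open 0.0852 F [ 0.1 -1.1 -0.2]
```

```bash
python3 -m pendant '[[0.5,0,-2.5,0,0,0],[0.5,0,-5,0,0,0],[0.5,0,-7.5,0,0,0],[0.5,0,-10,0,0,0],[0.8,-0.6,-12.5,0,0,0],[1,-1.2,-15,0,0,0],[1,-1.8,-17.5,0,0,0],[1,-2.4,-20,0,0,0]]' 
python3 -m pendant '[[0,-0.1,-2,0,0,0],[2,-0.2,-2.6,0,0,0],[4,-0.2,-2.6,0,0,0],[4.3,-0.2,-2.6,0,0,0],[4.3,-0.2,-2.6,0,0,0]]' 
python3 - <<'E'
from h import *
plan([.506,.22,.091],-5)
for n in("top","side"):
    p,d=grab(n,f"pics/{n}1.png"); print(n,caps(cloud(n,d),(.505,.22)),caps(cloud(n,d),(.518,.37)))
a=cv2.imread("pics/top1.png")[140:340,120:440];b=cv2.imread("pics/side1.png")[120:340,200:460]
cv2.imwrite("pics/a1.png",np.hstack([cv2.resize(a,(400,250)),cv2.resize(b,(295,250))]))
E
```

```text
time: 2.1
position: [0.506, 0.1459, 0.3063]
eef_rot: [-0.477, -0.522, -0.477, 0.522]
ft_force: [1.2, 0.1, -0.3]
opening: 0.0853
time: 2.72
position: [0.5081, 0.2091, 0.1999]
eef_rot: [0.477, 0.522, 0.477, -0.522]
ft_force: [0.8, 0.2, 1.0]
opening: 0.0854
t2.73 tcp [0.5081 0.2091 0.1999] yaw -5.1 q6 0.29 shift [ 4.36 -0.12 -0.43] turn [-0.02 -0.   -0.  ] open 0.0854 F [0.8 0.2 1. ]
top (30, array([0.5062, 0.2043, 0.1167]), array([0.5069, 0.2039, 0.1163])) (48, array([0.5158, 0.3915, 0.117 ]), array([0.5154, 0.3912, 0.1175]))
side (176, array([0.5076, 0.2201, 0.1145]), array([0.5069, 0.2164, 0.1157])) (130, array([0.5195, 0.3702, 0.1147]), array([0.5203, 0.3668, 0.1158]))
```

View pics/a1.png

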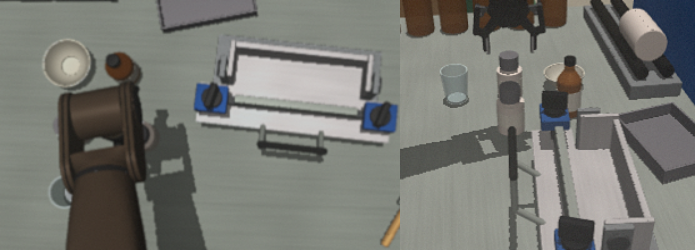

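The gripper hangs over bottle 1, at (510,25) in the right-hand panel, and both bottles are where they were. I'll descend and grip the cap.

```bash
python3 -m pendant '[[0.5,-0.1,-0.45,0,0,0],[1.5,-0.1,-0.45,0,0,0],[2.6,-0.1,-0.45,0,0,0],[3.6,-0.1,-0.45,0,0,0],[4.35,-0.1,-0.45,0,0,0],[4.35,-0.1,-0.45,0,0,0]]' 0 40
python3 -m pendant '[[0,0,0,0,0,0],[0,0,0,0,0,0],[0,0,0,0,0,0],[0,0,0,0,0,0],[0,0,0,0,0,0],[0,0,0,0,0,0],[0,0,0,0,0,0]]' 255 40
python3 -m pendant '[[-1,0,0,0,0,0],[-3,0,0,0,0,0],[-5,0,0,0,0,0],[-7,0,0,0,0,0],[-9.2,0,0,0,0,0],[-9.2,0,0,0,0,0],[-9.2,0,0,0,0,0]]' 
python3 - <<'E'
from h import *
y=-.087;x=np.array([np.cos(y),np.sin(y),0]);yy=np.array([-x[1],x[0],0]);f=np.array([.628,-.112,0])
plan(f+.008*x-.042*yy+[0,0,.32],-5); 
p,d=grab("side","pics/side2.png");q=cloud("side",d)
# check far wall etc: bottle z range near gripper
E
```

```text
time: 3.58
position: [0.5053, 0.2207, 0.0891]
eef_rot: [-0.477, -0.521, -0.478, 0.523]
ft_force: [-0.2, 0.3, 0.2]
opening: 0.0853
time: 4.45
position: [0.5069, 0.221, 0.0921]
eef_rot: [0.478, 0.522, 0.477, -0.521]
ft_force: [-2.7, -0.5, 6.1]
opening: 0.047
time: 5.32
position: [0.5055, 0.2204, 0.3186]
eef_rot: [-0.477, -0.521, -0.478, 0.523]
ft_force: [0.2, -0.2, -3.5]
opening: 0.0472
t5.33 tcp [0.5055 0.2204 0.3186] yaw -5.1 q6 0.32 shift [-0.06  6.38 14.49] turn [-0.02  0.01  0.03] open 0.0472 F [ 0.2 -0.2 -3.5]
```

View pics/side2.png

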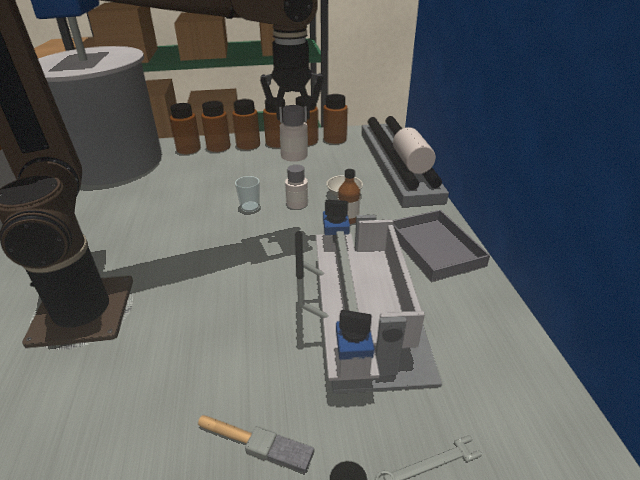

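Bottle 1 hangs straight in the gripper at (293,135), and bottle 2 is at (296,187). I'll carry bottle 1 to the right-hand slot (y = -42 mm).

```bash
python3 -m pendant '[[0,1,2,0,0,0],[0,2,4,0,0,0],[0,2.8,6.2,0,0,0],[0,3.7,8.4,0,0,0],[0,4.6,10.5,0,0,0],[0,5.5,12.6,0,0,0],[0,6.4,14.5,0,0,0],[0,6.4,14.5,0,0,0]]' 
python3 -m pendant '[[0,0,0,0,0,0],[0,0,0,0,0,0]]'
python3 - <<'E'
from h import *
y=-.087;x=np.array([np.cos(y),np.sin(y),0]);yy=np.array([-x[1],x[0],0]);f=np.array([.628,-.112,0])
plan(f+.008*x-.042*yy+[0,0,.171],-5)
for n in("top","side"): p,d=grab(n,f"pics/{n}3.png")
a=cv2.imread("pics/top3.png")[130:300,250:460];b=cv2.imread("pics/side3.png")[100:400,250:480]
cv2.imwrite("pics/a3.png",np.hstack([cv2.resize(a,(420,340)),cv2.resize(b,(261,340))]))
E
```

```text
time: 6.38
position: [0.6329, -0.1582, 0.3158]
eef_rot: [-0.474, -0.522, -0.478, 0.524]
ft_force: [0.4, 1.1, -3.3]
opening: 0.0472
time: 6.62
position: [0.633, -0.1532, 0.3194]
eef_rot: [-0.477, -0.521, -0.478, 0.522]
ft_force: [-0.2, -0.1, -2.8]
opening: 0.0471
t6.62 tcp [ 0.633  -0.1532  0.3194] yaw -5.0 q6 -0.31 shift [ 5.94 -0.01  0.06] turn [-0.   -0.01  0.02] open 0.0471 F [-0.2 -0.1 -2.8]
```

View pics/a3.png

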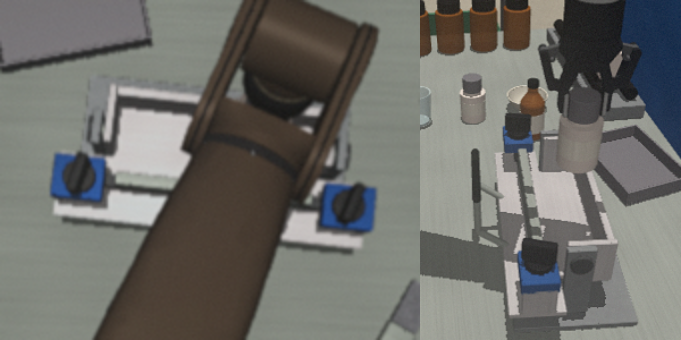

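The bottle hangs straight over the bay, and the margin is about 5 mm at the far wall. I'll descend, slowly at the end.

```bash
python3 -m pendant '[[1,0,0.05,0,0,0],[2.5,0,0.05,0,0,0],[4,0,0.05,0,0,0],[5,0,0.05,0,0,0],[5.5,0,0.05,0,0,0],[5.7,0,0.05,0,0,0],[5.8,0,0.05,0,0,0],[5.8,0,0.05,0,0,0]]'
python3 -m pendant '[[0.04,0,0,0,0,0],[0.08,0,0,0,0,0],[0.12,0,0,0,0,0],[0.12,0,0,0,0,0]]'
```

```text
time: 7.72
position: [0.634, -0.156, 0.1768]
eef_rot: [0.478, 0.522, 0.477, -0.521]
ft_force: [-0.1, -0.5, -1.8]
opening: 0.047
time: 8.22
position: [0.6333, -0.1558, 0.1724]
eef_rot: [-0.477, -0.522, -0.477, 0.522]
ft_force: [-0.5, -0.1, -3.8]
opening: 0.0471
```

```bash
python3 -m pendant '[[0.06,0,0,0,0,0],[0.12,0,0,0,0,0],[0.12,0,0,0,0,0]]'
python3 -m pendant '[[0.06,0,0,0,0,0],[0.12,0,0,0,0,0],[0.12,0,0,0,0,0]]'
```

```text
time: 8.6
position: [0.6332, -0.1558, 0.1693]
eef_rot: [-0.477, -0.522, -0.478, 0.522]
ft_force: [-0.7, -0.2, -3.8]
opening: 0.0471
time: 8.98
position: [0.6336, -0.156, 0.1681]
eef_rot: [-0.478, -0.522, -0.477, 0.522]
ft_force: [-4.0, 2.1, 4.6]
opening: 0.0474
```

```bash
python3 -m pendant '[[0,0,0,0,0,0],[0,0,0,0,0,0],[0,0,0,0,0,0],[-0.1,0,0,0,0,0],[-0.2,0,0,0,0,0]]' 0
python3 -m pendant '[[-0.5,0,0,0,0,0],[-1.5,0,0,0,0,0],[-3,0,0,0,0,0],[-4.5,0,0,0,0,0],[-5,0,0,0,0,0],[-5,0,0,0,0,0]]'
python3 - <<'E'
from h import *
plan([.52,.37,.30],-5)
p,d=grab("side","pics/side4.png");q=cloud("side",d);print(caps(q,(.52,.37)))
m=(np.hypot(q[...,0]-.634,q[...,1]+.156)<.05)&(q[...,2]>.17)&(q[...,2]<.205);print(m.sum(),q[m].max(0),q[m].min(0))
E
```

```text
time: 9.6
position: [0.6335, -0.1558, 0.1717]
eef_rot: [0.477, 0.522, 0.477, -0.522]
ft_force: [0.2, 0.7, -0.5]
opening: 0.0851
time: 10.35
position: [0.6337, -0.1559, 0.2977]
eef_rot: [0.478, 0.522, 0.477, -0.521]
ft_force: [-0.5, 0.3, 0.1]
opening: 0.0853
t10.35 tcp [ 0.6337 -0.1559  0.2977] yaw -5.1 q6 -0.31 shift [ -0.12  -6.39 -20.55] turn [-0.02  0.01 -0.02] open 0.0853 F [-0.5  0.3  0.1]
(131, array([0.5195, 0.3705, 0.1145]), array([0.5197, 0.3669, 0.1156]))
599 [ 0.65814216 -0.13276822  0.1956169 ] [ 0.61008507 -0.18149801  0.17004341]
```

View pics/side4.png

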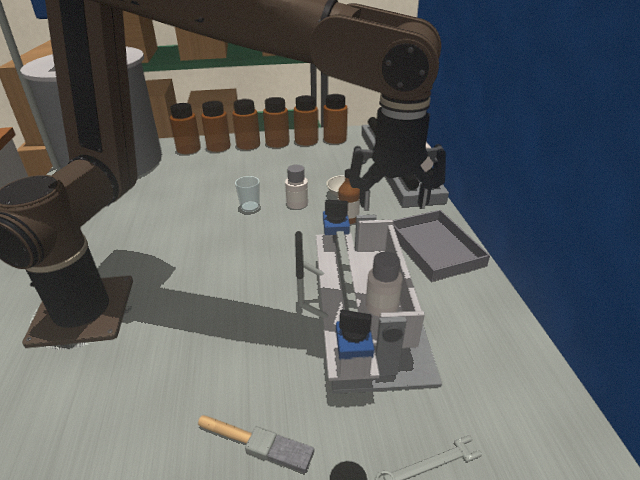

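Bottle 1 stands upright in the cradle at (385,285), and bottle 2 is still at (296,187). I'll fetch bottle 2.

```bash
python3 -m pendant '[[0,-0.7,-2.4,0,0,0],[0,-1.5,-4.8,0,0,0],[0,-2.2,-7.2,0,0,0],[0,-3,-9.6,0,0,0],[0,-3.7,-12,0,0,0],[0,-4.5,-14.4,0,0,0],[0,-5.2,-16.8,0,0,0],[0,-5.9,-19,0,0,0]]'
python3 -m pendant '[[0,-0.4,-1.4,0,0,0],[1,-0.4,-1.4,0,0,0],[3,-0.4,-1.4,0,0,0],[4,-0.4,-1.4,0,0,0],[4,-0.4,-1.4,0,0,0]]'
python3 - <<'E'
from h import *
plan([.5195,.370,.094],-5)
p,d=grab("side");print(caps(cloud("side",d),(.52,.37)))
E
```

```text
time: 11.4
position: [0.527, 0.332, 0.2937]
eef_rot: [-0.477, -0.52, -0.478, 0.523]
ft_force: [0.4, -0.0, -0.6]
opening: 0.0854
time: 12.02
position: [0.519, 0.3648, 0.1909]
eef_rot: [-0.476, -0.518, -0.478, 0.525]
ft_force: [-0.1, 0.1, 0.7]
opening: 0.0855
t12.03 tcp [0.519  0.3648 0.1909] yaw -5.1 q6 0.54 shift [ 3.87  0.04 -0.23] turn [-0.02  0.06  0.1 ] open 0.0855 F [-0.1  0.1  0.7]
(132, array([0.5195, 0.3683, 0.1149]), array([0.52  , 0.3662, 0.1157]))
```

```bash
python3 -m pendant '[[0.5,0,-0.2,0,0,0],[1.5,0,-0.2,0,0,0],[2.6,0,-0.2,0,0,0],[3.4,0,-0.2,0,0,0],[3.85,0,-0.2,0,0,0],[3.85,0,-0.2,0,0,0]]' 0 40
python3 -m pendant '[[0,0,0,0,0,0],[0,0,0,0,0,0],[0,0,0,0,0,0],[0,0,0,0,0,0],[0,0,0,0,0,0],[0,0,0,0,0,0],[0,0,0,0,0,0]]' 255 40
python3 -m pendant '[[-1,0,0,0,0,0],[-3,0,0,0,0,0],[-5,0,0,0,0,0],[-7,0,0,0,0,0],[-9.2,0,0,0,0,0],[-9.2,0,0,0,0,0],[-9.2,0,0,0,0,0]]' 
python3 - <<'E'
from h import *
y=-.087;x=np.array([np.cos(y),np.sin(y),0]);yy=np.array([-x[1],x[0],0]);f=np.array([.628,-.112,0])
plan(f+.008*x+.042*yy+[0,0,.32],-5)
E
```

```text
time: 12.82
position: [0.522, 0.371, 0.0997]
eef_rot: [-0.477, -0.521, -0.477, 0.522]
ft_force: [-0.5, -0.6, 0.5]
opening: 0.0856
time: 13.7
position: [0.5224, 0.3716, 0.1018]
eef_rot: [0.477, 0.522, 0.477, -0.521]
ft_force: [-3.4, 0.1, 5.2]
opening: 0.047
time: 14.58
position: [0.5217, 0.3707, 0.3282]
eef_rot: [-0.477, -0.521, -0.477, 0.523]
ft_force: [0.5, 0.2, -3.9]
opening: 0.0468
t14.57 tcp [0.5217 0.3707 0.3282] yaw -5.1 q6 0.55 shift [ 0.34  6.27 17.17] turn [-0.02  0.02  0.02] open 0.0468 F [ 0.5  0.2 -3.9]
```

```bash
python3 -m pendant '[[0,0.8,2.2,0,0,0],[0,1.6,4.4,0,0,0],[0,2.4,6.6,0,0,0],[0,3.2,8.8,0,0,0],[0,4,11,0,0,0],[0,4.8,13.2,0,0,0],[0,5.6,15.3,0,0,0],[0,6.3,17.2,0,0,0]]' 
python3 -m pendant '[[0,0,0,0,0,0],[0,0,0,0,0,0],[0,0,0,0,0,0]]'
python3 - <<'E'
from h import *
y=-.087;x=np.array([np.cos(y),np.sin(y),0]);yy=np.array([-x[1],x[0],0]);f=np.array([.628,-.112,0])
plan(f+.008*x+.042*yy+[0,0,.180],-5)
E
```

```text
time: 15.58
position: [0.6401, -0.0731, 0.3258]
eef_rot: [-0.475, -0.521, -0.479, 0.523]
ft_force: [0.5, -0.3, -3.2]
opening: 0.0468
time: 15.95
position: [0.6404, -0.0699, 0.3289]
eef_rot: [-0.477, -0.521, -0.478, 0.522]
ft_force: [0.4, -1.1, -3.5]
opening: 0.0466
t15.95 tcp [ 0.6404 -0.0699  0.3289] yaw -5.0 q6 -0.18 shift [ 5.96 -0.01  0.05] turn [-0.   -0.01  0.03] open 0.0466 F [ 0.4 -1.1 -3.5]
```

```bash
python3 -m pendant '[[1,0,0.05,0,0,0],[2.5,0,0.05,0,0,0],[4,0,0.05,0,0,0],[5,0,0.05,0,0,0],[5.5,0,0.05,0,0,0],[5.75,0,0.05,0,0,0],[5.9,0,0.05,0,0,0],[5.9,0,0.05,0,0,0]]'
python3 -m pendant '[[0.06,0,0,0,0,0],[0.12,0,0,0,0,0],[0.12,0,0,0,0,0]]'
```

```text
time: 16.95
position: [0.6412, -0.0725, 0.1837]
eef_rot: [0.478, 0.522, 0.477, -0.521]
ft_force: [-0.3, -0.2, -2.2]
opening: 0.0467
time: 17.32
position: [0.6408, -0.0724, 0.1798]
eef_rot: [-0.477, -0.522, -0.477, 0.522]
ft_force: [0.1, 0.6, -3.3]
opening: 0.0469
```

```bash
python3 -m pendant '[[0.06,0,0,0,0,0],[0.12,0,0,0,0,0],[0.12,0,0,0,0,0]]'
```

```text
time: 17.7
position: [0.641, -0.0725, 0.1779]
eef_rot: [0.477, 0.522, 0.477, -0.522]
ft_force: [-2.6, 0.8, 3.5]
opening: 0.0466
```

```bash
python3 -m pendant '[[0,0,0,0,0,0],[0,0,0,0,0,0],[0,0,0,0,0,0],[-0.1,0,0,0,0,0],[-0.2,0,0,0,0,0]]' 0
python3 -m pendant '[[-0.5,0,0,0,0,0],[-1.5,0,0,0,0,0],[-3,0,0,0,0,0],[-4,0,0,0,0,0],[-4,0,0,0,0,0]]'
python3 -m pendant '[[0,-1,-2,0,0,0],[0,-1,-4,0,0,0],[0,-1,-6,0,0,0],[0,-1,-8,0,0,0],[0,-1,-10,0,0,0],[0,-1,-10,0,0,0]]' 130
python3 - <<'E'
from h import *
plan([.573,.058,.24],78)
p,d=grab("top","pics/top5.png")
cv2.imwrite("pics/a5.png",cv2.resize(p[160:280,260:460,::-1],None,fx=4,fy=4,interpolation=cv2.INTER_CUBIC))
p,d=grab("side","pics/side5.png")
E
```

```text
time: 18.32
position: [0.6409, -0.0724, 0.182]
eef_rot: [0.477, 0.522, 0.477, -0.522]
ft_force: [0.0, 0.6, -0.7]
opening: 0.0855
time: 18.95
position: [0.6422, -0.0728, 0.2861]
eef_rot: [0.479, 0.523, 0.475, -0.52]
ft_force: [0.2, 0.6, -0.0]
opening: 0.0857
time: 19.7
position: [0.6371, 0.182, 0.2799]
eef_rot: [-0.478, -0.52, -0.479, 0.521]
ft_force: [-0.5, -1.3, -0.5]
opening: 0.0419
t19.70 tcp [0.6371 0.182  0.2799] yaw -4.8 q6 0.21 shift [ 1.6  -2.13  5.16] turn [-16.56  -0.02   0.03] open 0.0419 F [-0.5 -1.3 -0.5]
```

View pics/a5.png

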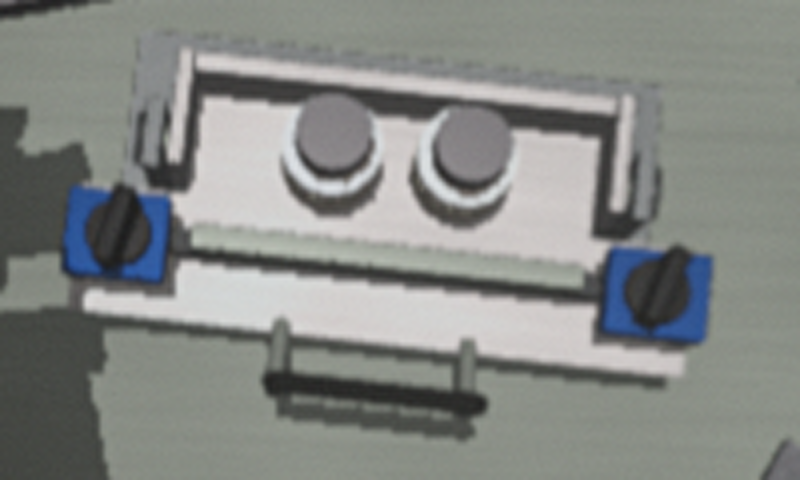

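Both bottles stand upright in the bay, with caps at (335,133) and (472,145) in the crop. The knob bars point slightly right of straight up. I'll get their angles from the depth data.

```bash
cat >> h.py <<'E'
CY=-.087; CX=np.array([np.cos(CY),np.sin(CY),0]);CYY=np.array([-CX[1],CX[0],0]);FL=np.array([.628,-.112,.076])
def knobs(n):
    p,d=cams.camera(n);q=cloud(n,d)
    for s in(1,-1):
        k=FL-.065*CX+s*.17*CYY
        m=(np.hypot(q[...,0]-k[0],q[...,1]-k[1])<.036)&(q[...,2]>.180)&(q[...,2]<.196); a=q[m]
        if len(a)<15: print(n,s,"few");continue
        r=cv2.minAreaRect((a[:,:2]*1000).astype(np.float32)); c=a[:,:2].mean(0); w,v=np.linalg.eigh(np.cov(a[:,:2].T)); e=v[:,1]*np.sign(v[0,1])
        print(n,"LR"[s<0],len(a),"box centre",np.round(np.array(r[0])/1000,4),"size",np.round(r[1],1),"bar world deg %.1f"%np.degrees(np.arctan2(e[1],e[0])),"rel rad %.3f"%(CY-np.arctan2(e[1],e[0])))
def jaw(n="top"):
    p,d=cams.camera(n);q=cloud(n,d);t=np.stack([(q-FL)@CX,(q-FL)@CYY,q[...,2]],-1)
    m=(abs(t[...,2]-.141)<.006)&(t[...,0]<.02)&(t[...,0]>-.1)&(abs(t[...,1])<.115); a=t[m]
    # centre line of the jaw's top face (front face is 8 mm further)
    k=np.polyfit(a[:,1],a[:,0],1); print("jaw centre x L/R(+-.17): %.4f %.4f"%(np.polyval(k,.17),np.polyval(k,-.17)),len(a))
E
python3 - <<'E'
from h import *
knobs("top");knobs("side");jaw("top");jaw("side")
E
```

```text
top L 117 box centre [0.5771 0.0645] size [13.7 49.2] bar world deg -16.3 rel rad 0.198
top R 120 box centre [ 0.5481 -0.2743] size [14.4 49.1] bar world deg -20.6 rel rad 0.273
side L 130 box centre [0.5802 0.0607] size [14.5 48.4] bar world deg -16.1 rel rad 0.194
side R 291 box centre [ 0.5513 -0.2769] size [15.1 49.6] bar world deg -21.4 rel rad 0.286
jaw centre x L/R(+-.17): -0.0576 -0.0598 633
jaw centre x L/R(+-.17): -0.0666 -0.0378 839
```

```bash
python3 -m pendant '[[0,0,0,-2,0,0],[0,-0.5,1,-4,0,0],[0,-1,2,-6,0,0],[0,-1.5,3,-8,0,0],[0,-2,4,-10,0,0],[0,-1.95,5,-12,0,0],[0,-1.95,5,-14,0,0],[0,-1.95,5,-15.8,0,0]]' 130 30
python3 -m pendant '[[0,0,0,0,0,0],[0,0,0,0,0,0]]'
python3 - <<'E'
from h import *
plan([.5786,.0626,.168],73.8)
E
```

```text
time: 21.0
position: [0.5783, 0.057, 0.282]
eef_rot: [0.7, 0.098, 0.7, -0.098]
ft_force: [-1.8, 0.7, -1.1]
opening: 0.042
time: 21.25
position: [0.5784, 0.0581, 0.2819]
eef_rot: [0.7, 0.1, 0.7, -0.1]
ft_force: [-0.1, 0.3, -0.1]
opening: 0.0414
t21.25 tcp [0.5784 0.0581 0.2819] yaw 73.7 q6 -1.36 shift [ 4.56  0.18 -0.04] turn [-0.01  0.   -0.  ] open 0.0414 F [-0.1  0.3 -0.1]
```

```bash
python3 -m pendant '[[1,0.18,-0.04,0,0,0],[2.2,0.18,-0.04,0,0,0],[3.4,0.18,-0.04,0,0,0],[4.1,0.18,-0.04,0,0,0],[4.5,0.18,-0.04,0,0,0],[4.5,0.18,-0.04,0,0,0],[4.5,0.18,-0.04,0,0,0]]'
python3 - <<'E'
from h import *
plan([.5786,.0626,.168],73.8)
p,d=grab("side","pics/side6.png")
cv2.imwrite("pics/a6.png",cv2.resize(p[150:390,240:480,::-1],None,fx=2.4,fy=2.4,interpolation=cv2.INTER_CUBIC))
E
```

```text
time: 22.12
position: [0.5796, 0.0632, 0.1707]
eef_rot: [0.701, 0.099, 0.699, -0.099]
ft_force: [1.0, -0.3, 0.5]
opening: 0.0416
t22.12 tcp [0.5796 0.0632 0.1707] yaw 73.9 q6 -1.36 shift [ 0.11 -0.03 -0.03] turn [ 0.02  0.03 -0.01] open 0.0416 F [ 1.  -0.3  0.5]
```

View pics/a6.png

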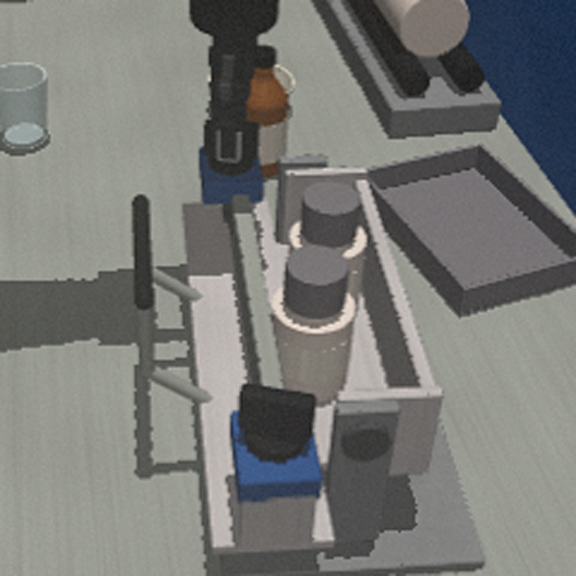

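The gripper straddles the left knob at (232,150), clear of everything else. I'll grip and turn it to about 1.0 rad.

```bash
python3 -m pendant '[[0,0,0,0,0,0],[0,0,0,0,0,0],[0,0,0,0,0,0],[0,0,0,0,0,0],[0,0,0,0,0,0]]' 255 30
python3 -m pendant '[[0,0,0,1,0,0],[0,0,0,3,0,0],[0,0,0,5,0,0],[0,0,0,7,0,0],[0,0,0,9.2,0,0],[0,0,0,9.2,0,0],[0,0,0,9.2,0,0]]'
python3 -m pendant '[[0,0,0,0,0,0],[0,0,0,0,0,0],[0,0,0,0,0,0],[-1,0,0,0,0,0],[-2,0,0,0,0,0],[-3,0,0,0,0,0],[-3,0,0,0,0,0]]' 130
python3 - <<'E'
from h import *
plan([.5786,.0626,.245],73.8)
plan([.5497,-.2756,.245],69)
knobs("side");jaw("side")
E
```

```text
time: 22.8
position: [0.5793, 0.0638, 0.1702]
eef_rot: [0.701, 0.1, 0.7, -0.098]
ft_force: [1.4, 5.0, 6.0]
opening: 0.0139
time: 23.68
position: [0.5792, 0.0638, 0.1702]
eef_rot: [0.606, 0.365, 0.606, -0.364]
ft_force: [-0.2, 4.3, 5.8]
opening: 0.0135
time: 24.55
position: [0.5799, 0.0629, 0.2466]
eef_rot: [0.607, 0.365, 0.604, -0.364]
ft_force: [-0.3, 0.1, -0.5]
opening: 0.0419
t24.55 tcp [0.5799 0.0629 0.2466] yaw 27.9 q6 -0.55 shift [ 0.07 -0.05 -0.01] turn [-9.18  0.05 -0.03] open 0.0419 F [-0.3  0.1 -0.5]
t24.55 tcp [0.5799 0.0629 0.2466] yaw 27.9 q6 -0.55 shift [ 0.07 -7.41 11.4 ] turn [-8.22  0.05 -0.03] open 0.0419 F [-0.3  0.1 -0.5]
side L 119 box centre [0.5803 0.0614] size [15.1 53.4] bar world deg -61.5 rel rad 0.986
side R 290 box centre [ 0.5511 -0.2764] size [15.2 50.1] bar world deg -23.1 rel rad 0.316
jaw centre x L/R(+-.17): -0.0564 -0.0384 818
```

```bash
python3 -m pendant '[[0,-1.2,1.9,-1.5,0,0],[0,-2.5,3.8,-3,0,0],[0,-3.7,5.7,-4.5,0,0],[0,-5,7.6,-6,0,0],[0,-6.2,9.5,-7.5,0,0],[0,-7.4,11.4,-7.8,0,0],[0,-7.4,11.4,-7.8,0,0],[0,-7.4,11.4,-7.8,0,0]]'
python3 - <<'E'
from h import *
plan([.5505,-.2756,.169],67)
E
```

```text
time: 25.65
position: [0.548, -0.2747, 0.2424]
eef_rot: [0.692, 0.142, 0.694, -0.141]
ft_force: [0.2, -1.3, -0.2]
opening: 0.0414
t25.65 tcp [ 0.548  -0.2747  0.2424] yaw 66.9 q6 -1.80 shift [2.94 0.   0.12] turn [-0.03 -0.04 -0.01] open 0.0414 F [ 0.2 -1.3 -0.2]
```

```bash
python3 -m pendant '[[1,0,0.1,0,0,0],[2,0,0.1,0,0,0],[2.6,0,0.1,0,0,0],[2.9,0,0.1,0,0,0],[2.9,0,0.1,0,0,0],[2.9,0,0.1,0,0,0]]'
python3 -m pendant '[[0,0,0,0,0,0],[0,0,0,0,0,0],[0,0,0,0,0,0],[0,0,0,0,0,0],[0,0,0,0,0,0]]' 255 30
python3 -m pendant '[[0,0,0,1.5,0,0],[0,0,0,3.5,0,0],[0,0,0,5.5,0,0],[0,0,0,7.5,0,0],[0,0,0,9.5,0,0],[0,0,0,11.5,0,0],[0,0,0,13.5,0,0],[0,0,0,15.5,0,0]]'
python3 -m pendant '[[0,0,0,0,0,0],[0,0,0,0,0,0]]'
python3 -m pendant '[[0,0,0,0,0,0],[0,0,0,0,0,0],[0,0,0,0,0,0],[-1,0,0,0,0,0],[-2,0,0,0,0,0],[-3,0,0,0,0,0],[-3,0,0,0,0,0]]' 130
python3 - <<'E'
from h import *
plan([.579,.063,.245],28)
knobs("side");
E
```

```text
time: 26.4
position: [0.5516, -0.2764, 0.173]
eef_rot: [0.693, 0.141, 0.692, -0.142]
ft_force: [-0.5, -0.4, 0.5]
opening: 0.0418
time: 27.02
position: [0.5513, -0.2781, 0.173]
eef_rot: [0.694, 0.14, 0.692, -0.143]
ft_force: [-0.0, -5.6, 1.8]
opening: 0.0131
time: 28.02
position: [0.5502, -0.2802, 0.1734]
eef_rot: [-0.453, -0.543, -0.448, 0.547]
ft_force: [-3.2, -9.2, 2.0]
opening: 0.0132
time: 28.28
position: [0.5505, -0.2802, 0.1735]
eef_rot: [-0.454, -0.542, -0.449, 0.546]
ft_force: [-3.2, -10.1, 2.1]
opening: 0.0127
time: 29.15
position: [0.5522, -0.2765, 0.2494]
eef_rot: [0.454, 0.544, 0.45, -0.543]
ft_force: [0.5, -0.1, -0.3]
opening: 0.042
t29.15 tcp [ 0.5522 -0.2765  0.2494] yaw -10.6 q6 -0.44 shift [  0.14  -1.43 -13.55] turn [-7.71  0.04 -0.04] open 0.0420 F [ 0.5 -0.1 -0.3]
side L 43 box centre [0.5705 0.0709] size [23.7 13.2] bar world deg -72.0 rel rad 1.170
side R 235 box centre [ 0.5512 -0.2769] size [51.8 14.1] bar world deg 80.7 rel rad -1.495
```

```bash
python3 -m pendant '[[0,-0.2,-2.2,-1.5,0,0],[0,-0.4,-4.5,-3,0,0],[0,-0.7,-6.8,-4.5,0,0],[0,-0.9,-9.1,-6,0,0],[0,-1.2,-11.4,-7.5,0,0],[0,-1.45,-13.55,-7.7,0,0],[0,-1.45,-13.55,-7.7,0,0],[0,-1.45,-13.55,-7.7,0,0]]'
python3 - <<'E'
from h import *
plan([.5793,.0635,.170],28)
E
```

```text
time: 30.2
position: [0.5769, 0.0633, 0.2452]
eef_rot: [0.605, 0.364, 0.607, -0.365]
ft_force: [-0.4, -0.3, 0.5]
opening: 0.0422
t30.20 tcp [0.5769 0.0633 0.2452] yaw 27.9 q6 -0.55 shift [3.01 0.1  0.04] turn [-0.01 -0.01  0.03] open 0.0422 F [-0.4 -0.3  0.5]
```

```bash
python3 -m pendant '[[1,0.05,0,0,0,0],[2,0.05,0,0,0,0],[2.6,0.05,0,0,0,0],[2.95,0.05,0,0,0,0],[2.95,0.05,0,0,0,0],[2.95,0.05,0,0,0,0]]'
python3 -m pendant '[[0,0,0,0,0,0],[0,0,0,0,0,0],[0,0,0,0,0,0],[0,0,0,0,0,0],[0,0,0,0,0,0]]' 255 30
python3 -m pendant '[[0,0,0,1.5,0,0],[0,0,0,3.5,0,0],[0,0,0,5.5,0,0],[0,0,0,7.5,0,0],[0,0,0,9.5,0,0],[0,0,0,11.5,0,0],[0,0,0,13.5,0,0],[0,0,0,15.6,0,0]]'
python3 -m pendant '[[0,0,0,0.3,0,0],[0,0,0,0.3,0,0]]'
python3 -m pendant '[[0,0,0,0,0,0],[0,0,0,0,0,0],[0,0,0,0,0,0],[-1,0,0,0,0,0],[-2,0,0,0,0,0],[-3,0,0,0,0,0],[-3,0,0,0,0,0]]' 130
python3 - <<'E'
from h import *
plan([.551,-.278,.247],-12)
knobs("side");jaw("side")
E
```

```text
time: 30.95
position: [0.5793, 0.0639, 0.1741]
eef_rot: [0.606, 0.365, 0.605, -0.364]
ft_force: [-0.5, -0.6, 0.1]
opening: 0.0419
time: 31.58
position: [0.5792, 0.0641, 0.174]
eef_rot: [0.606, 0.365, 0.605, -0.364]
ft_force: [-0.9, 1.1, 4.9]
opening: 0.0134
time: 32.58
position: [0.5794, 0.0641, 0.174]
eef_rot: [0.24, 0.666, 0.239, -0.665]
ft_force: [0.0, 1.1, 4.3]
opening: 0.0131
time: 32.83
position: [0.5794, 0.0641, 0.174]
eef_rot: [0.234, 0.668, 0.233, -0.667]
ft_force: [0.5, 1.1, 4.6]
opening: 0.0133
time: 33.7
position: [0.5798, 0.0639, 0.2504]
eef_rot: [0.233, 0.669, 0.232, -0.666]
ft_force: [-1.0, -0.7, 0.5]
opening: 0.042
t33.70 tcp [0.5798 0.0639 0.2504] yaw -51.6 q6 0.84 shift [ 0.13 10.    9.41] turn [-7.91 -0.03 -0.05] open 0.0420 F [-1.  -0.7  0.5]
side L 120 box centre [0.5796 0.0612] size [48.7 17.8] bar world deg 35.9 rel rad -0.714
side R 225 box centre [ 0.5512 -0.2752] size [50.4 13.7] bar world deg 75.6 rel rad -1.406
jaw centre x L/R(+-.17): -0.0383 -0.0246 825
```

```bash
python3 -m pendant '[[0,1.7,1.6,-1.3,0,0],[0,3.4,3.2,-2.6,0,0],[0,5.1,4.8,-4,0,0],[0,6.8,6.4,-5.3,0,0],[0,8.5,8,-6.6,0,0],[0,10,9.4,-7.4,0,0],[0,10,9.4,-7.4,0,0],[0,10,9.4,-7.4,0,0]]'
python3 - <<'E'
from h import *
plan([.551,-.278,.173],-14.4)
E
```

```text
time: 34.8
position: [0.5493, -0.2771, 0.2462]
eef_rot: [-0.431, -0.559, -0.433, 0.56]
ft_force: [1.2, 0.4, 0.0]
opening: 0.0419
t34.80 tcp [ 0.5493 -0.2771  0.2462] yaw -14.6 q6 -0.38 shift [2.93 0.08 0.02] turn [-0.05 -0.02  0.03] open 0.0419 F [1.2 0.4 0. ]
```

```bash
python3 -m pendant '[[1,0,0.05,0,0,0],[2,0,0.05,0,0,0],[2.6,0,0.05,0,0,0],[2.95,0,0.05,0,0,0],[2.95,0,0.05,0,0,0],[2.95,0,0.05,0,0,0]]'
python3 -m pendant '[[0,0,0,0,0,0],[0,0,0,0,0,0],[0,0,0,0,0,0],[0,0,0,0,0,0],[0,0,0,0,0,0]]' 255 30
python3 -m pendant '[[0,0,0,1.5,0,0],[0,0,0,3.5,0,0],[0,0,0,5.5,0,0],[0,0,0,7.5,0,0],[0,0,0,9.5,0,0],[0,0,0,11.5,0,0],[0,0,0,12.1,0,0],[0,0,0,12.1,0,0]]'
python3 -m pendant '[[0,0,0,0,0,0],[0,0,0,0,0,0],[0,0,0,0,0,0],[-1,0,0,0,0,0],[-2,0,0,0,0,0],[-3,0,0,0,0,0],[-3,0,0,0,0,0]]' 130
python3 - <<'E'
from h import *
plan([.5793,.064,.247],-52)
knobs("side");jaw("side");p,d=grab("side","pics/side7.png")
cv2.imwrite("pics/a7.png",cv2.resize(p[150:390,240:480,::-1],None,fx=2.4,fy=2.4,interpolation=cv2.INTER_CUBIC))
E
```

```text
time: 35.55
position: [0.5502, -0.2793, 0.1754]
eef_rot: [0.433, 0.56, 0.432, -0.559]
ft_force: [-0.3, -0.5, -0.5]
opening: 0.0418
time: 36.17
position: [0.5496, -0.2794, 0.1745]
eef_rot: [-0.433, -0.559, -0.432, 0.56]
ft_force: [-1.9, -0.9, 1.2]
opening: 0.0127
time: 37.17
position: [0.5486, -0.2776, 0.1735]
eef_rot: [-0.091, -0.7, -0.094, 0.702]
ft_force: [-3.2, 3.5, 1.3]
opening: 0.0128
time: 38.05
position: [0.5508, -0.2801, 0.2523]
eef_rot: [0.093, 0.703, 0.09, -0.7]
ft_force: [-0.1, -0.5, -0.6]
opening: 0.042
t38.05 tcp [ 0.5508 -0.2801  0.2523] yaw -75.1 q6 0.68 shift [  0.17 -13.01  -4.64] turn [-4.62 -0.03 -0.06] open 0.0420 F [-0.1 -0.5 -0.6]
side L 42 box centre [0.5655 0.054 ] size [24.4 13. ] bar world deg 66.4 rel rad -1.246
side R 275 box centre [ 0.5515 -0.2751] size [49.5 14.6] bar world deg 14.9 rel rad -0.347
jaw centre x L/R(+-.17): 0.0527 -0.0334 169
```

View pics/a7.png

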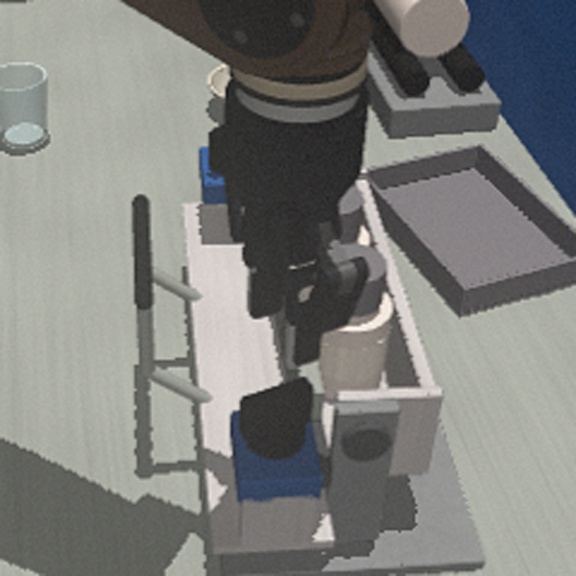

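R is now at about 2.8 rad and L at about 2.4. The bottles are upright, at (355,330) and behind the gripper.

```bash
python3 -m pendant '[[0,-2.2,-0.8,-1,0,0],[0,-4.4,-1.6,-2,0,0],[0,-6.6,-2.4,-3,0,0],[0,-8.8,-3.1,-4,0,0],[0,-11,-3.9,-4.5,0,0],[0,-13,-4.6,-4.5,0,0],[0,-13,-4.6,-4.5,0,0],[0,-13,-4.6,-4.5,0,0]]'
python3 - <<'E'
from h import *
knobs("side");plan([.5793,.064,.173],-53)
E
```

```text
time: 39.2
position: [0.5765, 0.0643, 0.2479]
eef_rot: [-0.227, -0.669, -0.227, 0.67]
ft_force: [-0.4, -0.8, 0.7]
opening: 0.0422
side L 116 box centre [0.5806 0.0611] size [50.1 15.7] bar world deg 36.3 rel rad -0.721
side R 274 box centre [ 0.5516 -0.2754] size [49.5 15.5] bar world deg 14.8 rel rad -0.346
t39.25 tcp [0.5767 0.0637 0.2483] yaw -52.6 q6 0.85 shift [ 3.01  0.06 -0.09] turn [0.07 0.02 0.01] open 0.0418 F [-0.   0.1 -0.3]
```

```bash
python3 -m pendant '[[1,0,0,0,0,0],[2,0,-0.05,0,0,0],[2.6,0,-0.05,0,0,0],[2.95,0,-0.05,0,0,0],[2.95,0,-0.05,0,0,0],[2.95,0,-0.05,0,0,0]]'
python3 -m pendant '[[0,0,0,0,0,0],[0,0,0,0,0,0],[0,0,0,0,0,0],[0,0,0,0,0,0],[0,0,0,0,0,0]]' 255 30
python3 -m pendant '[[0,0,0,1.5,0,0],[0,0,0,3.5,0,0],[0,0,0,5.5,0,0],[0,0,0,7,0,0],[0,0,0,8,0,0],[0,0,0,8,0,0],[0,0,0,8,0,0]]'
python3 -m pendant '[[0,0,0,0,0,0],[0,0,0,0,0,0],[0,0,0,0,0,0],[-1,0,0,0,0,0],[-2,0,0,0,0,0],[-3,0,0,0,0,0],[-3,0,0,0,0,0]]' 130
python3 - <<'E'
from h import *
knobs("side");jaw("side")
plan([.551,-.279,.247],-75)
E
```

```text
time: 40.0
position: [0.5787, 0.0652, 0.1767]
eef_rot: [0.227, 0.67, 0.227, -0.669]
ft_force: [0.3, 0.2, 0.3]
opening: 0.0418
time: 40.62
position: [0.5793, 0.0644, 0.1768]
eef_rot: [0.228, 0.671, 0.226, -0.669]
ft_force: [2.5, -4.9, 1.8]
opening: 0.0132
time: 41.5
position: [0.5794, 0.0643, 0.1767]
eef_rot: [-0.016, 0.708, -0.017, -0.706]
ft_force: [3.8, -5.4, 1.6]
opening: 0.0135
time: 42.38
position: [0.5792, 0.0655, 0.2531]
eef_rot: [-0.016, 0.709, -0.016, -0.705]
ft_force: [-0.2, -0.3, -0.9]
opening: 0.0418
side L 131 box centre [0.5801 0.0614] size [19.  48.2] bar world deg -2.3 rel rad -0.046
side R 284 box centre [ 0.5513 -0.2737] size [50.  15.5] bar world deg 13.2 rel rad -0.317
jaw centre x L/R(+-.17): -0.0267 -0.0170 812
t42.48 tcp [0.5776 0.0655 0.2498] yaw -92.6 q6 1.55 shift [ 0.11 13.81  0.44] turn [-3.52  0.01  0.  ] open 0.0420 F [-0.3 -0.6 -0. ]
```

```bash
python3 -m pendant '[[0,2.3,0,-0.5,0,0],[0,4.6,0.1,-1,0,0],[0,6.9,0.2,-2,0,0],[0,9.2,0.3,-3,0,0],[0,11.5,0.4,-3.2,0,0],[0,13.8,0.45,-3.2,0,0],[0,13.8,0.45,-3.2,0,0],[0,13.8,0.45,-3.2,0,0]]'
python3 - <<'E'
from h import *
plan([.551,-.279,.170],-76.5)
E
```

```text
time: 43.48
position: [0.5506, -0.2782, 0.2487]
eef_rot: [-0.081, -0.702, -0.083, 0.703]
ft_force: [-0.3, -0.3, -0.4]
opening: 0.0419
t43.48 tcp [ 0.5506 -0.2782  0.2487] yaw -76.6 q6 0.70 shift [ 3.15  0.04 -0.01] turn [-0.02  0.02  0.03] open 0.0419 F [-0.3 -0.3 -0.4]
```

```bash
python3 -m pendant '[[1,0,0,0,0,0],[2,0,0,0,0,0],[2.7,0,0,0,0,0],[3.2,0,0,0,0,0],[3.2,0,0,0,0,0],[3.2,0,0,0,0,0]]'
python3 -m pendant '[[0,0,0,0,0,0],[0,0,0,0,0,0],[0,0,0,0,0,0],[0,0,0,0,0,0],[0,0,0,0,0,0]]' 255 50
python3 -m pendant '[[0,0,0,1.2,0,0],[0,0,0,2.4,0,0],[0,0,0,3.6,0,0],[0,0,0,4.6,0,0],[0,0,0,4.6,0,0],[0,0,0,4.6,0,0]]'
python3 - <<'E'
from h import *
plan([.551,-.279,.170],-90);print(sense()["torque"])
E
python3 -m pendant '[[0,0,0,0,0,0],[0,0,0,0,0,0],[0,0,0,0,0,0],[-1,0,0,0,0,0],[-2,0,0,0,0,0],[-3,0,0,0,0,0],[-3,0,0,0,0,0]]' 130
python3 - <<'E'
from h import *
knobs("side");jaw("side")
plan([.5793,.064,.247],-92.6)
E
```

```text
time: 44.22
position: [0.5518, -0.279, 0.1716]
eef_rot: [0.083, 0.703, 0.082, -0.702]
ft_force: [-0.1, -0.3, -0.0]
opening: 0.0417
time: 44.85
position: [0.5515, -0.2744, 0.1698]
eef_rot: [0.079, 0.702, 0.086, -0.702]
ft_force: [1.6, 9.9, -1.4]
opening: 0.0119
time: 45.6
position: [0.5507, -0.2755, 0.1698]
eef_rot: [0.062, -0.703, 0.056, 0.706]
ft_force: [1.0, 7.1, 0.6]
opening: 0.0124
t45.60 tcp [ 0.5507 -0.2755  0.1698] yaw -99.6 q6 1.11 shift [-0.01  0.14 -0.03] turn [-1.92  0.04  0.09] open 0.0124 F [1.  7.1 0.6]
[ 1.33932462  0.15152283 -0.02612672]
time: 46.48
position: [0.5524, -0.28, 0.2487]
eef_rot: [-0.058, 0.706, -0.06, -0.703]
ft_force: [0.0, -0.5, -0.8]
opening: 0.0419
side L 55 box centre [0.5673 0.0605] size [17.7 23.2] bar world deg 5.8 rel rad -0.188
side R 276 box centre [ 0.5518 -0.2752] size [13.4 49.4] bar world deg -9.0 rel rad 0.070
jaw centre x L/R(+-.17): 0.0632 -0.0385 254
t46.58 tcp [ 0.551  -0.2789  0.245 ] yaw -99.6 q6 1.11 shift [ -0.08 -13.71   1.17] turn [-1.4  0.   0. ] open 0.0418 F [ 0.1 -0.4  0.2]
```

```bash
python3 -m pendant '[[0,-2.3,0.2,0,0,0],[0,-4.6,0.4,-0.5,0,0],[0,-6.9,0.6,-1,0,0],[0,-9.2,0.8,-1.4,0,0],[0,-11.5,1,-1.4,0,0],[0,-13.7,1.15,-1.4,0,0],[0,-13.7,1.15,-1.4,0,0],[0,-13.7,1.15,-1.4,0,0]]'
python3 - <<'E'
from h import *
plan([.5793,.064,.170],-92.6);knobs("side");jaw("side")
E
```

```text
time: 47.58
position: [0.5793, 0.0634, 0.2441]
eef_rot: [0.016, -0.706, 0.016, 0.708]
ft_force: [-0.2, -0.8, -0.4]
opening: 0.0416
t47.58 tcp [0.5793 0.0634 0.2441] yaw -92.6 q6 1.55 shift [ 2.96 -0.03 -0.01] turn [ 0.01  0.03 -0.01] open 0.0416 F [-0.2 -0.8 -0.4]
side L 128 box centre [0.5803 0.0616] size [16.6 48.9] bar world deg -1.9 rel rad -0.054
side R 279 box centre [ 0.5518 -0.2747] size [13.7 49.3] bar world deg -9.3 rel rad 0.075
jaw centre x L/R(+-.17): -0.0255 -0.0145 827
```

```bash
python3 -m pendant '[[1,0,0,0,0,0],[2,0,0,0,0,0],[2.7,0,0,0,0,0],[3.1,0,0,0,0,0],[3.1,0,0,0,0,0],[3.1,0,0,0,0,0]]'
python3 -m pendant '[[0,0,0,0,0,0],[0,0,0,0,0,0],[0,0,0,0,0,0],[0,0,0,0,0,0],[0,0,0,0,0,0]]' 255 50
python3 -m pendant '[[0,0,0,0.6,0,0],[0,0,0,1.2,0,0],[0,0,0,1.8,0,0],[0,0,0,1.8,0,0],[0,0,0,1.8,0,0]]'
python3 - <<'E'
from h import *
plan([.5793,.064,.170],-100);print(sense()["torque"])
E
python3 -m pendant '[[0,0,0,0,0,0],[0,0,0,0,0,0],[0,0,0,0,0,0],[-1,0,0,0,0,0],[-2,0,0,0,0,0],[-3,0,0,0,0,0],[-3,0,0,0,0,0]]' 130
python3 - <<'E'
from h import *
knobs("side");jaw("side")
plan([.578,.25,.247],-5)
E
```

```text
time: 48.42
position: [0.5806, 0.0636, 0.1691]
eef_rot: [-0.016, 0.708, -0.016, -0.706]
ft_force: [0.1, -0.0, 0.2]
opening: 0.0419
time: 49.05
position: [0.5804, 0.0639, 0.1691]
eef_rot: [-0.016, 0.707, -0.016, -0.706]
ft_force: [-1.1, 1.8, 5.6]
opening: 0.0131
time: 49.68
position: [0.5804, 0.0638, 0.1691]
eef_rot: [-0.072, 0.704, -0.071, -0.703]
ft_force: [-0.5, 0.7, 4.3]
opening: 0.0133
t49.67 tcp [0.5804 0.0638 0.1691] yaw -101.6 q6 1.71 shift [-0.04 -0.    0.05] turn [-0.33 -0.02  0.01] open 0.0133 F [-0.5  0.7  4.3]
[ 0.09142498  0.12075629 -0.03584308]
time: 50.55
position: [0.5812, 0.0636, 0.2454]
eef_rot: [-0.071, 0.705, -0.071, -0.702]
ft_force: [1.0, 0.1, 0.2]
opening: 0.042
side L 134 box centre [0.58   0.0611] size [16.9 48.2] bar world deg -12.8 rel rad 0.137
side R 296 box centre [ 0.5519 -0.2738] size [16.8 49.2] bar world deg -9.6 rel rad 0.081
jaw centre x L/R(+-.17): -0.0237 -0.0141 828
t50.65 tcp [0.5795 0.0637 0.2421] yaw -101.6 q6 1.71 shift [-0.19 -7.29  1.56] turn [-1.932e+01  1.000e-02  1.000e-02] open 0.0421 F [0.  0.2 0.5]
```

Both knobs read about 3.2 rad (L 3.26, R 3.21). I'll pull aside for a top-view check.

```bash
python3 -m pendant '[[-1,0,0,-1.5,0,0],[-2.4,0,0,-3.5,0,0],[-2.4,-1.5,2,-5.5,0,0],[-2.4,-2.9,3.9,-7.5,0,0],[-2.4,-2.9,3.9,-9.5,0,0],[-2.4,-2.9,3.9,-11.5,0,0],[-2.4,-2.9,3.9,-13.5,0,0],[-2.4,-2.9,3.9,-15.5,0,0]]'
python3 -m pendant '[[0,0,0,-2,0,0],[0,0,0,-3.9,0,0],[0,0,0,-3.9,0,0],[0,0,0,-3.9,0,0]]'
python3 - <<'E'
from h import *
knobs("top");jaw("top")
p,d=grab("top","pics/top8.png")
cv2.imwrite("pics/a8.png",cv2.resize(p[160:280,260:460,::-1],None,fx=4,fy=4,interpolation=cv2.INTER_CUBIC))
plan(FL-.15*CX+[.001,0,.18],-5)
q=cloud("top",d);t=np.stack([(q-FL)@CX,(q-FL)@CYY,q[...,2]],-1)
m=(abs(t[...,0]+.15)<.02)&(abs(t[...,1])<.05)&(t[...,2]>.165);print("handle",t[m].mean(0).round(4),t[m].max(0),m.sum())
m=(t[...,2]>.186)&(abs(t[...,0]-.01)<.05)&(abs(t[...,1])<.11)
for s in(1,-1):
    a=t[m&(t[...,1]*s>0)];print("cap",a.mean(0).round(4),len(a))
E
```

```text
time: 51.65
position: [0.4982, 0.1543, 0.3008]
eef_rot: [-0.386, -0.591, -0.387, 0.593]
ft_force: [-0.1, -0.5, -0.5]
opening: 0.0419
time: 52.15
position: [0.4986, 0.1542, 0.3019]
eef_rot: [-0.479, -0.52, -0.479, 0.521]
ft_force: [0.4, 0.4, -0.2]
opening: 0.0417
top L 119 box centre [0.5773 0.0647] size [14.3 50.3] bar world deg -10.9 rel rad 0.103
top R 126 box centre [ 0.5488 -0.2716] size [15.4 49.9] bar world deg -9.0 rel rad 0.069
jaw centre x L/R(+-.17): -0.0232 -0.0262 620
t52.30 tcp [0.4989 0.1543 0.3027] yaw -4.7 q6 0.19 shift [ 1.87  0.05 10.16] turn [0.07 0.   0.01] open 0.0413 F [-0.3  0.2  0.2]
handle [-0.1491 -0.001   0.1854] [-0.14084586  0.04918072  0.19182133] 229
cap [0.0118 0.0438 0.1928] 300
cap [ 0.0114 -0.0412  0.1929] 297
```

View pics/a8.png

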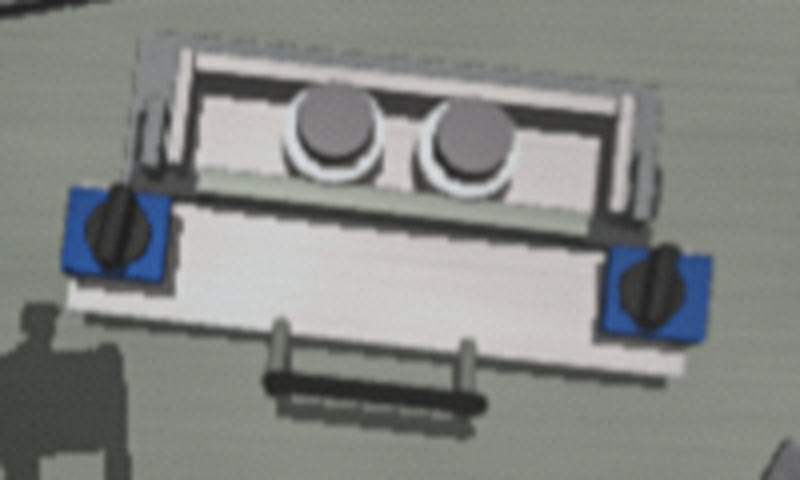

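The jaw lies along the row against both bottles, which have caps at (337,120) and (475,133). The view shows it square. Next is the handle at (375,393).

```bash
python3 -m pendant '[[0,0,2,0,0,0],[0,0,4,0,0,0],[0,0,6,0,0,0],[0,0,8,0,0,0],[0.5,0,10.1,0,0,0],[1.5,0,10.15,0,0,0],[2,0,10.15,0,0,0],[2,0,10.15,0,0,0]]' 130 60
python3 - <<'E'
from h import *
plan(FL-.15*CX+[.001,0,.170-.076],-5)
E
```

```text
time: 53.3
position: [0.4782, -0.098, 0.252]
eef_rot: [-0.479, -0.519, -0.48, 0.52]
ft_force: [-0.2, 0.0, -0.4]
opening: 0.0418
t53.30 tcp [ 0.4782 -0.098   0.252 ] yaw -4.6 q6 -0.33 shift [3.28 0.07 0.04] turn [ 0.09 -0.01  0.03] open 0.0418 F [-0.2  0.  -0.4]
```

```bash
python3 -m pendant '[[1,0.05,0,0,0,0],[2,0.05,0,0,0,0],[2.8,0.05,0,0,0,0],[3.3,0.05,0,0,0,0],[3.3,0.05,0,0,0,0],[3.3,0.05,0,0,0,0]]'
python3 -m pendant '[[0,0,0,0,0,0],[0,0,0,0,0,0],[0,0,0,0,0,0],[0,0,0,0,0,0],[0,0,0,0,0,0]]' 255 60
python3 - <<'E'
from h import *
plan([.48,-.1,.17],-5)
p,d=grab("side","pics/side9.png")
cv2.imwrite("pics/a9.png",cv2.resize(p[120:390,210:480,::-1],None,fx=2,fy=2,interpolation=cv2.INTER_CUBIC))
# arc in tool axes (units): tool x = down, y = cradle x
for th in(4,8,12,16,20,24,28,30):
    a=np.radians(th);x,z=-.15,.05;print(th,"x %.2f y %.2f"%(-(-x*np.sin(a)+z*np.cos(a)-z)/.025,(x*np.cos(a)+z*np.sin(a)-x)/.025))
E
```

```text
time: 54.05
position: [0.4807, -0.0988, 0.1718]
eef_rot: [0.48, 0.52, 0.479, -0.519]
ft_force: [-0.0, 0.9, 0.2]
opening: 0.0419
time: 54.68
position: [0.4801, -0.0989, 0.1716]
eef_rot: [-0.48, -0.52, -0.479, 0.52]
ft_force: [-3.1, 0.8, 5.1]
opening: 0.012
t54.67 tcp [ 0.4801 -0.0989  0.1716] yaw -4.6 q6 -0.33 shift [0.07 0.   0.04] turn [ 0.08  0.   -0.  ] open 0.0120 F [-3.1  0.8  5.1]
4 x -0.41 y 0.15
8 x -0.82 y 0.34
12 x -1.20 y 0.55
16 x -1.58 y 0.78
20 x -1.93 y 1.05
24 x -2.27 y 1.33
28 x -2.58 y 1.64
30 x -2.73 y 1.80
```

View pics/a9.png

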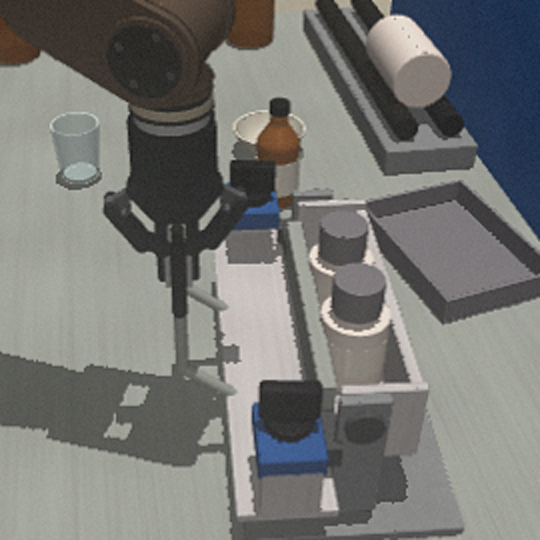

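The pads hold the middle of the handle at (180,250). I'll raise it along the arc to 30°.

```bash
python3 -m pendant '[[-0.2,0.07,0,0,0,0],[-0.41,0.15,0,0,0,0],[-0.61,0.24,0,0,0,0],[-0.82,0.34,0,0,0,0],[-1.01,0.44,0,0,0,0],[-1.2,0.55,0,0,0,0],[-1.39,0.66,0,0,0,0],[-1.58,0.78,0,0,0,0]]'
python3 -m pendant '[[-0.18,0.13,0,0,0,0],[-0.35,0.27,0,0,0,0],[-0.52,0.41,0,0,0,0],[-0.69,0.55,0,0,0,0],[-0.85,0.7,0,0,0,0],[-1,0.86,0,0,0,0],[-1.15,1.02,0,0,0,0],[-1.15,1.02,0,0,0,0]]'
python3 - <<'E'
from h import *
s=sense();d=np.array(s["position"])-[.4801,-.0989,.1716];dx=d@CX;dz=d[2]
print("dx,dz",dx,dz,"tilt",np.degrees(np.arctan2(.15,.05)-np.arctan2(.15-dx,.05+dz)))
p,d=grab("side","pics/side10.png")
cv2.imwrite("pics/a10.png",cv2.resize(p[120:390,210:480,::-1],None,fx=2,fy=2,interpolation=cv2.INTER_CUBIC))
q=cloud("side",d);t=np.stack([(q-FL)@CX,(q-FL)@CYY,q[...,2]],-1)
# far wall top edge: at level (49,+15 rel trunnion); knob etc. Fit floor plane in strip right of bottles (y -.12..-.08)
m=(abs(t[...,1]+.02)<.02)&(t[...,0]>-.14)&(t[...,0]<-.06)&(t[...,2]<.17)&(t[...,2]>.05);a=t[m]
if m.sum()>20: print("floor strip tilt",np.degrees(np.arctan(-np.polyfit(a[:,0],a[:,2],1)[0])),m.sum())
E
```

```text
time: 55.72
position: [0.4966, -0.1002, 0.2083]
eef_rot: [-0.477, -0.517, -0.482, 0.522]
ft_force: [-5.8, -5.5, -12.0]
opening: 0.0119
time: 56.72
position: [0.5198, -0.1022, 0.238]
eef_rot: [-0.475, -0.515, -0.484, 0.524]
ft_force: [-15.3, -3.9, -4.1]
opening: 0.0114
dx,dz 0.03979804239644508 0.06635021434272939 tilt 28.11958370107881
floor strip tilt 26.38108343259141 435
```

View pics/a10.png

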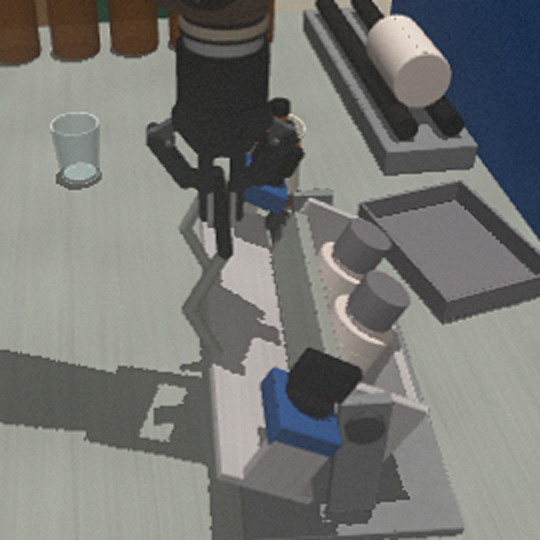

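The cradle is tilted about 27–28°, with the bottles still clamped. I'll nudge it up 2–3° and then hold.

```bash
python3 -m pendant '[[-0.1,0.1,0,0,0,0],[-0.2,0.22,0,0,0,0],[-0.2,0.22,0,0,0,0]]'
cat > tilt.py <<'E'
from h import *
s=sense();d=np.array(s["position"])-[.4801,-.0989,.1716];dx=d@CX;dz=d[2]
print("t",s["time"],"tcp tilt",np.degrees(np.arctan2(.15,.05)-np.arctan2(.15-dx,.05+dz)),"r",np.hypot(.15-dx,.05+dz),s["ft_force"].round(1))
p,d=grab("side")
q=cloud("side",d);t=np.stack([(q-FL)@CX,(q-FL)@CYY,q[...,2]],-1)
for y0 in(-.02,.08,-.09):
    m=(abs(t[...,1]-y0)<.02)&(t[...,0]>-.14)&(t[...,0]<-.06)&(t[...,2]<.17)&(t[...,2]>.05);a=t[m]
    if m.sum()>50:
        k=np.polyfit(a[:,0],a[:,2],1);r=abs(a[:,2]-np.polyval(k,a[:,0]));a=a[r<.006];print("floor tilt",y0,np.degrees(np.arctan(-np.polyfit(a[:,0],a[:,2],1)[0])),len(a))
E
python3 tilt.py
```

```text
time: 57.15
position: [0.5252, -0.1027, 0.2433]
eef_rot: [-0.475, -0.515, -0.484, 0.524]
ft_force: [-14.8, -3.7, -3.7]
opening: 0.0121
t 57.15 tcp tilt 30.839286706012757 r 0.16060516002830394 [-14.8  -3.7  -3.7]
floor tilt -0.02 29.757816508979225 416
floor tilt 0.08 30.095508699549658 211
floor tilt -0.09 28.792803849408855 412
```

```bash
for i in 1 2 3; do python3 -m pendant '[[0,0,0,0,0,0],[0,0,0,0,0,0],[0,0,0,0,0,0],[0,0,0,0,0,0],[0,0,0,0,0,0],[0,0,0,0,0,0],[0,0,0,0,0,0],[0,0,0,0,0,0]]' | head -2; done
python3 tilt.py
python3 -m pendant '[[0.1,-0.11,0,0,0,0],[0.2,-0.22,0,0,0,0],[0.35,-0.38,0,0,0,0],[0.5,-0.54,0,0,0,0],[0.66,-0.69,0,0,0,0],[0.83,-0.83,0,0,0,0],[1,-0.97,0,0,0,0],[1.17,-1.11,0,0,0,0]]'
python3 -m pendant '[[0.18,-0.13,0,0,0,0],[0.37,-0.25,0,0,0,0],[0.56,-0.36,0,0,0,0],[0.75,-0.47,0,0,0,0],[0.94,-0.57,0,0,0,0],[1.15,-0.67,0,0,0,0],[1.35,-0.76,0,0,0,0],[1.55,-0.84,0,0,0,0]]'
python3 -m pendant '[[0.11,-0.04,0,0,0,0],[0.22,-0.07,0,0,0,0],[0.26,-0.07,0,0,0,0],[0.3,-0.07,0,0,0,0],[0.3,-0.07,0,0,0,0]]'
python3 tilt.py
```

```text
time: 58.2
position: [0.5252, -0.1027, 0.2433]
time: 59.2
position: [0.5252, -0.1027, 0.2433]
time: 60.2
position: [0.5252, -0.1027, 0.2433]
t 60.2 tcp tilt 30.835171045076237 r 0.16059131845102007 [-14.9  -3.5  -3.8]
floor tilt -0.02 29.705001223534314 418
floor tilt 0.08 30.77722780187031 213
floor tilt -0.09 28.947726625933026 411
time: 61.25
position: [0.5063, -0.1012, 0.2226]
eef_rot: [0.483, 0.522, 0.476, -0.517]
ft_force: [-4.2, -0.5, 9.8]
opening: 0.0115
time: 62.25
position: [0.4838, -0.0992, 0.182]
eef_rot: [0.481, 0.521, 0.478, -0.519]
ft_force: [-8.2, 1.4, 8.9]
opening: 0.0118
time: 62.88
position: [0.4808, -0.099, 0.174]
eef_rot: [0.48, 0.52, 0.479, -0.519]
ft_force: [-13.5, 0.8, 12.4]
opening: 0.0118
t 62.875 tcp tilt 0.902241836995878 r 0.15816981061108448 [-13.5   0.8  12.4]
floor tilt -0.02 0.3865027132051376 330
floor tilt 0.08 4.081879078601169 242
floor tilt -0.09 -0.803694202967049 217
```

```bash
python3 -m pendant '[[0.1,-0.02,0,0,0,0],[0.2,-0.02,0,0,0,0],[0.2,-0.02,0,0,0,0]]';python3 -m pendant '[[0.1,0,0,0,0,0],[0.2,0,0,0,0,0],[0.2,0,0,0,0,0]]'
```

```text
time: 63.3
position: [0.4802, -0.0989, 0.1717]
eef_rot: [-0.48, -0.519, -0.48, 0.52]
ft_force: [-18.7, 2.9, 24.2]
opening: 0.0117
time: 63.68
position: [0.4803, -0.0989, 0.1715]
eef_rot: [-0.479, -0.518, -0.481, 0.52]
ft_force: [-30.0, 6.0, 46.2]
opening: 0.0114
```

It's on its stop: the force rises with no further travel. I'll ease off, release and check.

```bash
python3 -m pendant '[[-0.1,0,0,0,0,0],[-0.25,0.05,0,0,0,0],[-0.25,0.05,0,0,0,0]]'
python3 -m pendant '[[0,0,0,0,0,0],[0,0,0,0,0,0],[0,0,0,0,0,0],[0,0,0,0,0,0]]' 130
python3 -m pendant '[[-0.5,0,0,0,0,0],[-1.5,0,0,0,0,0],[-3,0,0,0,0,0],[-5,0,0,0,0,0],[-5,-0.5,0,0,0,0],[-5,-0.5,0,0,0,0]]'
python3 -m pendant '[[0,0,-2,0,0,0],[0,0,-4,0,0,0],[0,0,-6,0,0,0],[0,0,-8,0,0,0],[0,0,-10,0,0,0],[0,0,-10,0,0,0]]'
python3 tilt.py; python3 - <<'E'
from h import *
knobs("top");jaw("top");print(sense()["ft_force"].round(1))
Q=np.load("top0.npy")
p,d=grab("top","pics/top11.png");q=cloud("top",d);t=lambda q:np.stack([(q-FL)@CX,(q-FL)@CYY,q[...,2]],-1)
for n,a in(("before",t(Q)),("now",t(q))):
    m=(abs(a[...,0]+.15)<.02)&(abs(a[...,1])<.05)&(a[...,2]>.165);print(n,"handle",a[m].mean(0).round(4))
    m=(abs(a[...,0]-.052)<.008)&(abs(a[...,1])<.11)&(a[...,2]>.135);print(n,"wall",a[m].mean(0).round(4))
    m=(abs(a[...,0]+.085)<.01)&(abs(a[...,1])<.11)&(a[...,2]<.1);k=a[m];print(n,"near floor",k.mean(0).round(4))
a=t(q);m=(a[...,2]>.186)&(abs(a[...,0]-.01)<.05)&(abs(a[...,1])<.11)
for s in(1,-1): k=a[m&(a[...,1]*s>0)];print("cap",k.mean(0).round(4),len(k))
p2,_=grab("side","pics/side11.png")
x=np.hstack([cv2.resize(p[130:340,140:500],(480,280)),cv2.resize(p2[120:480,190:500],(241,280))]);cv2.imwrite("pics/a11.png",x[:,:,::-1])
E
```

```text
time: 64.05
position: [0.4802, -0.0989, 0.1717]
eef_rot: [-0.479, -0.518, -0.481, 0.521]
ft_force: [-20.2, 2.3, 22.3]
opening: 0.0116
time: 64.55
position: [0.481, -0.0987, 0.1647]
eef_rot: [0.48, 0.52, 0.48, -0.519]
ft_force: [0.7, -0.5, -0.2]
opening: 0.0417
time: 65.3
position: [0.4677, -0.0977, 0.2898]
eef_rot: [0.48, 0.52, 0.479, -0.52]
ft_force: [-0.4, 1.1, 0.5]
opening: 0.0418
time: 66.05
position: [0.4872, 0.1541, 0.2875]
eef_rot: [-0.48, -0.518, -0.482, 0.519]
ft_force: [-0.4, -0.5, 0.5]
opening: 0.042
t 66.05 tcp tilt 26.73104423999271 r 0.2339430321561248 [-0.4 -0.5  0.5]
floor tilt -0.02 -0.22253526159370704 332
floor tilt 0.08 3.869057915080736 235
floor tilt -0.09 -0.33185975630982906 199
top L 118 box centre [0.5775 0.0647] size [14.2 49.7] bar world deg -10.8 rel rad 0.101
top R 124 box centre [ 0.549  -0.2711] size [14.4 50.2] bar world deg -8.8 rel rad 0.067
jaw centre x L/R(+-.17): -0.0239 -0.0263 614
[ 0.6 -0.9  0.1]
before handle [-0.1491 -0.001   0.1855]
before wall [ 0.0498 -0.0013  0.144 ]
before near floor [-0.085   0.0003  0.0758]
now handle [-0.1491 -0.0007  0.1856]
now wall [ 0.05   -0.0004  0.1441]
now near floor [-0.0851 -0.0011  0.0762]
cap [0.0117 0.0437 0.1926] 296
cap [ 0.0112 -0.0413  0.1928] 299
```

View pics/a11.png

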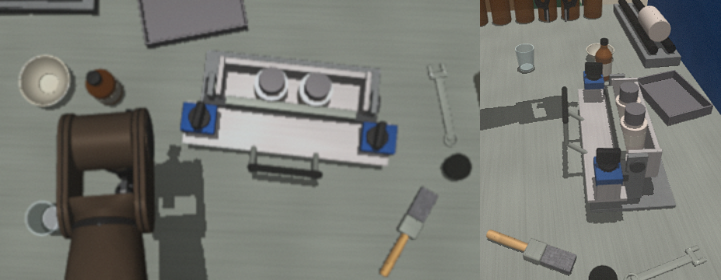

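The cradle is level, the bottles are clamped and the bystanders look undisturbed. The robot is clear, so I'll hand in.

```bash
python3 -c "from plant import job_done;print(job_done())"
```

```text
the job is handed in; nothing more can be done
None
```

The job is done and handed in at about 66 s on the robot's clock; `job_done()` gives no verdict. There were two bottles on the bench, and both now stand upright in the cradle, clamped by the jaw.

- **Jaw:** I closed it with seven alternating knob turns, and neither end was ever more than about 9 mm ahead of the other. The last reading was 3.24 rad on the left knob and 3.21 on the right, so it is square to within about half a millimetre and past the 3.2 snug point.
- **Tilt:** I raised the handle to about 30° (29–31° by arm position and depth data), held it for 3 s, then lowered it onto its stop. Handle, wall and floor heights matched those at the start to within 0.5 mm.
- **Last checks:** The bottle caps had moved less than 0.3 mm since clamping. The other things on the bench look unmoved in the final pictures. The gripper is clear with no contact force.
- **Readings that disagreed:**
  - A straight-line fit to the jaw showed 2–3 mm out of square in the top view. It showed the same before the jaw was turned, so I took it as camera bias.
  - One floor strip read about 4° of tilt when level, most likely because the gearbox was in that patch. The other two strips read within 0.4° of level.

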